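# Draw a sunken filter cartridge out of its bore with a pull hook

## Task

Take the pull hook from its stand, catch the wire loop of the cartridge deep in the leaning manifold and draw that cartridge out; carry it gently and stand it upright in the empty half of the tray without dropping or swinging it, then hang the hook upright in its stand again as it was. Move the cartridge only with the hook, not with the gripper, and leave the plain cartridge, the tape roll, the glue bottle and the gauge block where they are.

Things in the scene. Friction and masses are not known exactly. Their poses are not given: they have to be found in the camera images.
- manifold: Fixed aluminium block 80 x 160 x 128 mm on a dark steel foot, its top leaning 30 deg towards the robot, between two comb walls up to 134 mm high. Origin: middle of the bore floor. z: along the bores, out of the mouths; y: level. Two round bores, 64 mm wide, 120 mm deep, centred at y = +37.5 and -37.5 mm, mouths at z = 120 mm. One holds the cartridge with the loop, the other the plain one.
- cartridge: Loose grey cartridge 58 mm in diameter, body 36 mm high, 0.2 to 0.4 kg, standing on the floor of either bore, leaning on its robot side. Origin: centre of its flat underside; z: its axis, up to the loop. A stiff fixed steel wire loop stands on its top, in its y-z plane: 38 mm wide, wire 5 mm thick, wire centre 67 mm above the underside at the top; opening 33 mm wide, from 36 to 64.5 mm high. Turned any amount up to 35 deg about its axis.
- cartridge_loop (a point): Top middle of the wire loop, on the wire's centre line, 67 mm above the cartridge's underside and about 53 mm below the bore's mouth. Axes as the cartridge: the hook passes through the loop along x, from either side.
- plain_cartridge: Loose grey cartridge 58 mm in diameter, 36 mm high, with flat top and no loop, in the other bore; stays there. Origin: centre of its underside.
- pull_hook: Loose hook tool, 0.12 kg, 173 mm long, hanging upright in its stand. Origin: on the rod's axis at the bottom bend (bend's wire centre). z: up along the rod to the handle. Round rod 6 mm thick; at the bottom it runs 16 mm to -x and then up 9 mm (wire centres; tip's top at z = 12 mm, gap to the rod 10 mm). Flange 36 x 36 x 5 mm with underside at z = 105 mm; handle above it.
- hook_grip (a point): Centre of the hook tool's handle, 140 mm above the tool's origin. Handle 28 mm along x, 22 mm along y (grip across y), 60 mm along z, from the flange's top at z = 110 mm to 170 mm. Axes as the tool.
- hook_stand: Fixed grey steel stand, foot 85 x 80 mm, column at its +x side, and at the top a level fork: two prongs with a 16 mm slot between, open to -x, running from x = +21 to -28 mm; top at z = 130 mm, with lips 4 mm high at the prongs' ends (x = -26 mm). The tool's flange lies on the prongs, its rod in the slot; the hook end fits through the slot from above. Origin: on the worktop under the slot.
- stand_rest (a point): Point on the fork's top, in the slot, 130 mm above the worktop, where the underside of the tool's flange rests, centred (tool's origin 105 mm below, tool's tip to the stand's -x).
- tray: Fixed low grey tray 90 x 178 x 18 mm, walls and floor 4 mm, a divider across its middle making two halves 82 x 83 mm inside. Origin: centre of its underside; long side along y. Tape roll lies in the -y half; the +y half is empty.
- tray_empty (a point): Centre of the floor of the tray's empty half, 43.5 mm to +y of the tray's origin, 4 mm above the worktop.
- tape_center (a point): Centre of the tape roll, 72 mm across, 19 mm high, lying in the tray's other half; a bystander.
- glue_center (a point): Centre of the glue bottle, 34 mm across, 96 mm high, standing on the worktop; a bystander.
- gauge_center (a point): Centre of the gauge block, 34 x 60 x 34 mm, on the worktop; a bystander.
Things that resemble listed ones, but are neither listed nor needed, are in the scene too. Of the things that look like the hook_stand, the largest one is meant.

How it is judged:
By the outcome, as a careful person would: the job done as asked, in the order asked, and still so for the second after the job is handed in, with the robot touching nothing.
It also fails if it takes over 62 s, if anything falls off the work surface, if the arm or the gripper's body presses on something with over 40 N, if the wrist force passes 120 N, or if a joint passes its speed limit or range.

## Robot

A 7-joint arm with a two-finger parallel gripper is mounted at the origin on a cart in front of the work surface, level with it; the furniture and walls round the work are solid. World frame = base frame: x ahead of the robot, y to its left, z up, the work surface at z = 0. Lengths are in m, angles in rad, forces in N, time in s.
With the tool pointing down it reaches from about 0.425 to 0.925 m from the base axis. Payload 6.8 kg.
Tool frame: the origin (TCP) lies midway between the tips of the shut fingers; the grasp point (between the pads) lies r.grasp_offset behind it (r.grasp_offset is the distance from the TCP to the grasp point, in m); z points along the fingers, y is the direction in which the jaws open and shut (so a half turn about z gives the same grasp; the last joint's range is limited). The gripper opens to 85 mm and grips with 20 to 120 N. Pads are 22 mm wide; open, the fingers measure 114 mm over their backs; the gripper's body (76 mm by 85 mm) begins 54 mm behind the grasp point. The pads swing forward as they close: fully open they stand 13 mm farther back than shut.
Start: joints at [-1.384, 0.477, 0.022, 1.555, -0.011, 1.109, -0.083], TCP at [0.196, 0.646, 0.231] pointing down, gripper open.
Joint ranges: [-2.96, 2.96], [-0.34, 2.1], [-1.41, 1.46], [0.24, 2.44], [-1.37, 4.51], [0.17, 1.92], [-2.96, 2.96]. Speed limits (rad/s): [2.39, 2.39, 3.14, 3.14, 3.14, 3.14, 3.14].

## Interface

Orientations are given as a rotation vector (axis times angle).
In Python, from bench import r gives the robot as it stands. The module is installed in compiled form; this text tells all that it offers.
- The arm moves only by the tool send_rows, never from a script. Its argument "moves" is one flat list of numbers, 4 for each row, row after row: the shift along the tool's x, y, z in mm, then the turn about the tool's z in degrees. A call has 1 to 8 rows; each row is the pose to reach, as a shift and turn from the pose commanded when the call began, along the tool's axes at that moment; what a row does not reach only later rows make up. A row lasts 1/8 s, in which the tool goes at most 62.5 mm and 10.7 degrees, less where a joint would pass 70% of its speed; a pose out of reach is approached as far as the arm can. A call with a gripper value outside its range is refused whole. "hand" is the closure, from 0 (fully open) to 1 (shut), set as the call begins (left out, the last holds). The fingers move at their own pace and stop on an object; "newtons" is the grip in N (left out, the last holds). Time passes only in rows, so rows that repeat a pose let the fingers close. It gives the time, the measured TCP pose, the force and the opening at its end, in the units of the state.
- r.get_obs(): the state, without advancing time (a new reading comes with each control period).
- r.grab_frame(name): name is "scene" or "top" or "wrist"; returns a dict with "img" (400x640x3 uint8, red, green, blue), "mtx" (3x3 intrinsics, pixels), "world_to_cam" (4x4, takes a point from world to camera coordinates). Camera axes: x right, y up, looking along -z (the intrinsics and any distortion apply to the point x, -y, -z); pixel columns grow to the right and rows downward; lengths in m; the calibration is good to about 2 mm. A picture is of the moment at which its call begins. There is no depth.
- r.hand_in(): hands the job in, once; it reports no verdict.
The state is a dict: "clock": time; "joints": joint angles; "qvel": joint speeds; "tau": joint torques, N m; "tcp_pos": TCP position; "orientation": TCP orientation; "contact_force": force on the tool from outside, world axes, zero at the start; "moment": the same for the moment, N m; "grip_width": finger opening in m.
Only numpy, scipy, OpenCV 4.12 (cv2) and the standard library are available. Lean on these libraries where they do the work, as an engineer would, in place of code of your own. Each camera call takes 0.05 s, during which the arm holds its last target.

## Working session

There is one attempt and no reset: what is moved stays moved. The work goes in short steps, Python scripts to look and compute and a tool call to move; the robot and the scene stay as the last step left them, time stands still between calls to the robot, and variables do not carry over. Pictures are saved under pics/ and viewed, and the job is handed in when it is done.

Besides the shell and the picture viewer there is one more tool, called after ">>>" as name(argument=value, ...), one argument or row to a line, values as JSON. send_rows: Moves the arm, as the interface text tells. Its arguments: {"type":"object","properties":{"moves":{"type":"array"},"hand":{"type":"number"},"newtons":{"type":"number"}},"required":["moves"]}

```bash
mkdir -p pics
cat > h.py <<'E'
from bench import r
import numpy as np, cv2
from scipy.spatial.transform import Rotation as R
def grab(n,f):
    d=r.grab_frame(n); cv2.imwrite('pics/'+f+'.png',d['img'][:,:,::-1]); np.savez('pics/'+f+'.npz',**{k:np.array(d[k]) for k in('img','mtx','world_to_cam')}); print([k for k in d]); return d
def load(f): return np.load('pics/'+f+'.npz')
def proj(d,p):
    p=np.atleast_2d(p); c=(d['world_to_cam']@np.c_[p,np.ones(len(p))].T)[:3]; c=np.array([c[0],-c[1],-c[2]]); q=d['mtx']@c; return (q[:2]/q[2]).T
def ray(d,uv):
    T=np.linalg.inv(d['world_to_cam']); k=np.linalg.inv(d['mtx'])@[uv[0],uv[1],1]; v=T[:3,:3]@[k[0],-k[1],-k[2]]; return T[:3,3],v/np.linalg.norm(v)
def onz(d,uv,z):
    o,v=ray(d,uv); return o+v*(z-o[2])/v[2]
def tri(*a):
    A=np.zeros((3,3));b=np.zeros(3)
    for d,uv in a:
        o,v=ray(d,uv);P=np.eye(3)-np.outer(v,v);A+=P;b+=P@o
    x=np.linalg.solve(A,b); return x,[np.linalg.norm((np.eye(3)-np.outer(v,v))@(x-o)) for o,v in (ray(d,uv) for d,uv in a)]
E
python3 - <<'E'
from h import *
for n in('scene','top','wrist'):
    d=grab(n,n+'0'); T=np.linalg.inv(d['world_to_cam']);print(d['mtx'],T.round(3))
print(r.get_obs(),r.grasp_offset)
E
```

```text
['img', 'mtx', 'world_to_cam']
[[367.60351353   0.         317.25213583]
 [  0.         367.60351353 196.88155915]
 [  0.           0.           1.        ]] [[-0.655  0.298 -0.695 -0.22 ]
 [-0.756 -0.242  0.608  0.698]
 [ 0.013  0.923  0.384  0.564]
 [ 0.     0.     0.     1.   ]]
['img', 'mtx', 'world_to_cam']
[[474.22915356   0.         322.94918742]
 [  0.         474.22915356 203.3397431 ]
 [  0.           0.           1.        ]] [[-0.112  0.967 -0.227  0.281]
 [-0.994 -0.108  0.031  0.06 ]
 [ 0.005  0.229  0.973  1.292]
 [ 0.     0.     0.     1.   ]]
['img', 'mtx', 'world_to_cam']
[[329.26644654   0.         319.06761395]
 [  0.         329.26644654 194.60071487]
 [  0.           0.           1.        ]] [[ 0.29  -0.92  -0.262  0.13 ]
 [ 0.957  0.279  0.081  0.665]
 [-0.002 -0.274  0.962  0.372]
 [ 0.     0.     0.     1.   ]]
{'clock': 0.15, 'joints': array([-1.38407297,  0.47761689,  0.02233566,  1.55618225, -0.01150229,
        1.1093287 , -0.08314955]), 'qvel': array([-6.87925511e-04, -1.50229399e-03,  2.70811410e-04, -2.49132945e-03,
       -8.58726836e-05,  1.31467197e-03, -1.18440600e-03]), 'tau': array([ 2.96547740e-03, -5.96927619e+01,  1.61017399e+00, -2.81492668e+01,
        1.26734795e-02,  6.50917820e-03,  2.43384073e-05]), 'tcp_pos': array([0.19600279, 0.64544818, 0.23056217]), 'orientation': array([-4.61449948e-01, -3.10740000e+00,  2.20294745e-03]), 'contact_force': array([-0.1373865 , -0.62318154,  0.53950463]), 'moment': array([ 0.05931059,  0.01482485, -0.03369595]), 'grip_width': 0.08530450714458178} 0.0187
```

View pics/scene0.png

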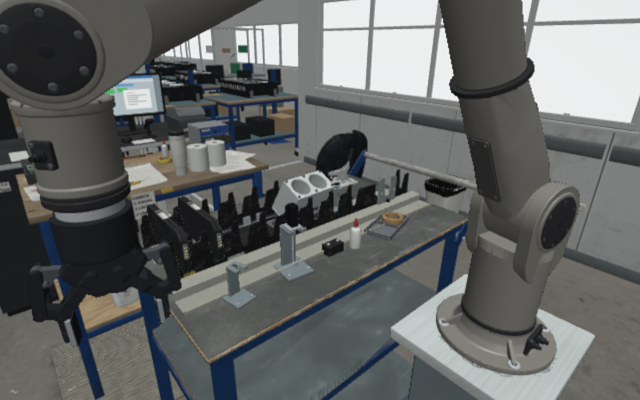

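View pics/top0.png

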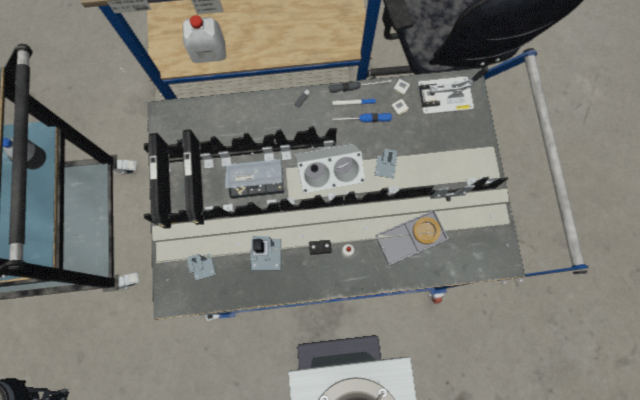

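View pics/wrist0.png

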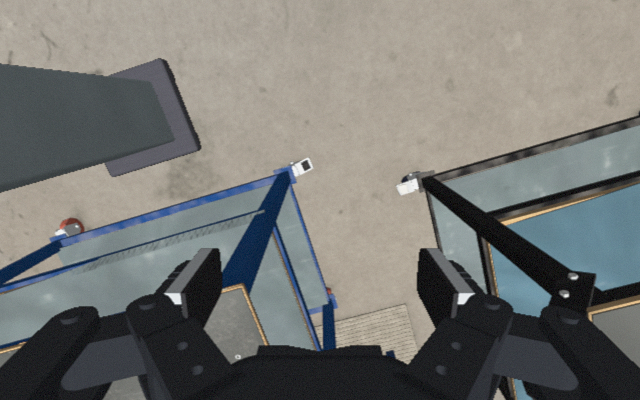

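The top view shows the hook stand with its hook at about (265,250), the manifold at (330,170) and the tray at (412,237). A smaller lookalike stand is at (201,265). I'll zoom in.

Run:
```python
from h import *
a=load('top0')['img'][:,:,::-1]; b=load('scene0')['img'][:,:,::-1]
def z(im,x0,y0,x1,y1,s,f): cv2.imwrite('pics/'+f,cv2.resize(im[y0:y1,x0:x1],None,fx=s,fy=s,interpolation=cv2.INTER_CUBIC))
z(a,240,140,400,280,5,'z1.png'); z(a,360,190,460,280,6,'z2.png'); z(b,220,160,420,310,4,'z3.png')
```

```text
(no output)
```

View pics/z1.png

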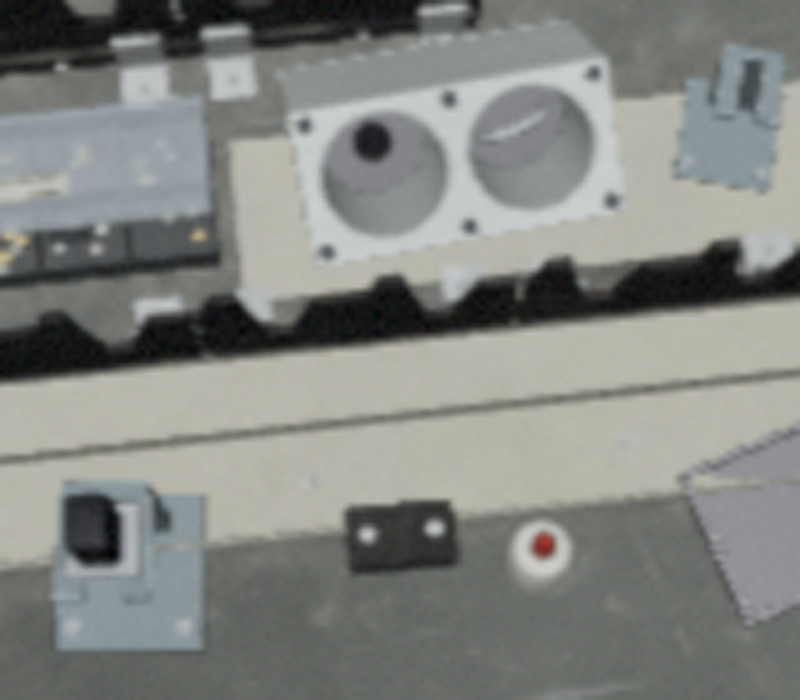

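View pics/z2.png

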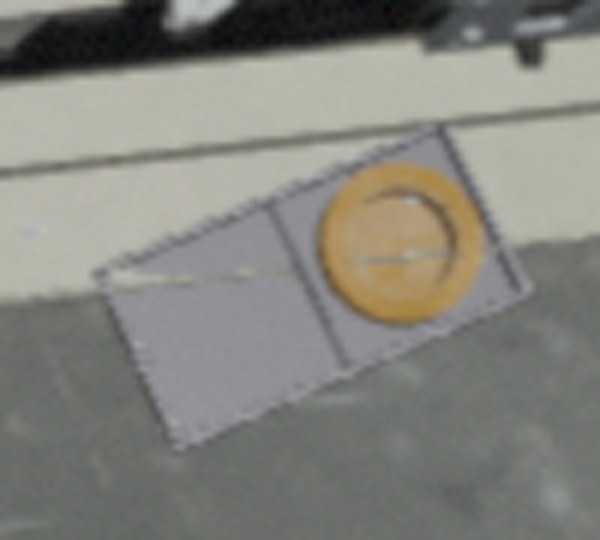

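View pics/z3.png

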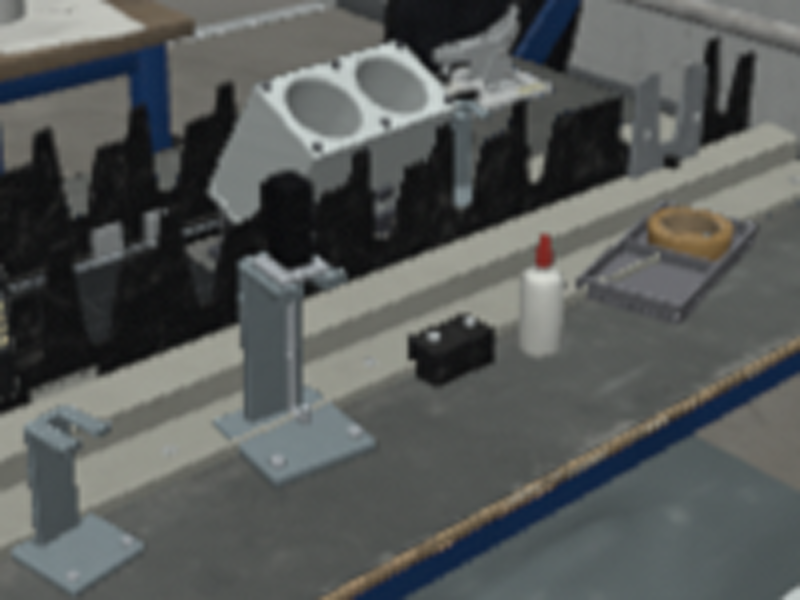

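Run:
```python
from h import *
t=load('top0');s=load('scene0')
T=lambda u,v:(240+u/5,140+v/5); S=lambda u,v:(220+u/4,160+v/4)
def p(n,a,b): print(n,*[np.round(x,4) for x in tri((t,T(*a)),(s,S(*b)))])
p('handle top',(90,525),(288,182))
# manifold face screws: top view far-left(304,126) far-mid(449,98) far-right(593,72) near-left(327,252) near-mid(470,226) near-right(611,201)
p('farR',(304,126),(268,88)); p('farM',(449,98),(333,66)); p('farL',(593,72),(396,47))
p('nearL',(327,252),(317,147)); p('nearM',(470,226),(385,123))
for n,z,q in [('prong end l',.134,(68,592)),('prong end r',.134,(138,592)),('foot',0.005,(60,650)),('foot',0.005,(205,650)),('foot',0.005,(205,495)),('gauge',.034,(400,537)),('glue',.096,(543,545))]: print(n,onz(t,T(*q),z).round(4))
T2=lambda u,v:(360+u/6,190+v/6)
for n,q in [('tray TL',(100,275)),('TR',(443,128)),('BR',(532,290)),('BL',(180,447)),('div a',(270,205)),('div b',(347,365))]: print(n,onz(t,T2(*q),.018).round(4))
```

```text
handle top [0.4568 0.1881 0.1878] [0.0015 0.0015]
farR [0.6451 0.0672 0.1691] [0.0006 0.0006]
farM [ 0.6527 -0.0051  0.1688] [0.0007 0.0007]
farL [ 0.6588 -0.0781  0.1679] [0.0009 0.0009]
nearL [0.5887 0.0631 0.1367] [0. 0.]
nearM [ 0.5944 -0.0101  0.1361] [0.0002 0.0002]
prong end l [0.4327 0.2065 0.134 ]
prong end r [0.4289 0.1726 0.134 ]
foot [0.4189 0.2296 0.005 ]
foot [0.4101 0.1519 0.005 ]
foot [0.4942 0.1441 0.005 ]
gauge [0.4553 0.041  0.034 ]
glue [ 0.4346 -0.0297  0.096 ]
tray TL [ 0.4718 -0.1159  0.018 ]
TR [ 0.5219 -0.2818  0.018 ]
BR [ 0.4432 -0.3095  0.018 ]
BL [ 0.3908 -0.1407  0.018 ]
div a [ 0.4951 -0.1974  0.018 ]
div b [ 0.4189 -0.2207  0.018 ]
```

```bash
cat >> h.py <<'E'
def to(p,yawy=None):
    """shift (mm, tool axes) and turn (deg about tool z) to bring TCP to p with tool-x azimuth yawy deg"""
    o=r.get_obs(); M=R.from_rotvec(o['orientation']).as_matrix(); s=M.T@(np.array(p)-o['tcp_pos'])*1000
    az=np.degrees(np.arctan2(M[1,0],M[0,0])); print('t',o['clock'],'tcp',o['tcp_pos'].round(4),'az',az.round(2),'tilt',M[:,2].round(4),'F',o['contact_force'].round(2),'w',round(o['grip_width'],4))
    print('shift',s.round(1),'turn',None if yawy is None else round((az-yawy+180)%360-180,2)); return s
E
python3 -c "
from h import *
to([.44,.19,.29],173.5)"
```

```text
t 0.15 tcp [0.196  0.6454 0.2306] az 163.11 tilt [-3.0e-04 -1.4e-03 -1.0e+00] F [-0.14 -0.62  0.54] w 0.0853
shift [-365.8 -365.   -58.9] turn -10.39
```

>>> send_rows(
  moves=[-25,-25,-20,0,-65,-65,-40,-2,-108,-108,-59,-4,-151,-151,-59,-6,-194,-194,-59,-8,-237,-237,-59,-10.4,-280,-280,-59,-10.4,-323,-323,-59,-10.4],
  hand=0,
)

```text
clock: 1.15
tcp_pos: [0.4119, 0.241, 0.2903]
orientation: [0.178, 3.136, 0.001]
contact_force: [1.1, 0.2, 0.9]
grip_width: 0.0856
```

```bash
python3 -c "
from h import *
to([.44,.19,.29],173.5)"
```

```text
t 1.15 tcp [0.4119 0.241  0.2903] az 173.51 tilt [ 1.e-04  3.e-04 -1.e+00] F [1.1  0.15 0.9 ] w 0.0856
shift [-33.7 -47.5   0.3] turn 0.01
```

>>> send_rows(
  moves=[-25,-36,0,0,-34,-48,0,0,-34,-48,0,0],
)

```text
clock: 1.52
tcp_pos: [0.4398, 0.1912, 0.2902]
orientation: [-0.18, -3.136, -0.0]
contact_force: [0.2, 0.1, 0.6]
grip_width: 0.0856
```

```bash
python3 -c "
from h import *
to([.44,.19,.29],173.5); grab('wrist','w1')"
```

```text
t 1.525 tcp [0.4398 0.1912 0.2902] az 173.42 tilt [-2.e-04  1.e-04 -1.e+00] F [0.21 0.12 0.58] w 0.0856
shift [-0.4 -1.2  0.2] turn -0.08
['img', 'mtx', 'world_to_cam']
```

View pics/w1.png

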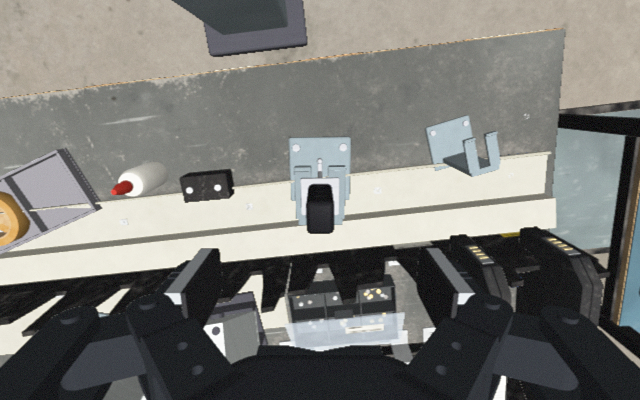

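Run:
```python
from h import *
a=load('w1')['img'][:,:,::-1]
cv2.imwrite('pics/z4.png',cv2.resize(a[130:240,270:370],None,fx=5.4,fy=5.4,interpolation=cv2.INTER_CUBIC))
```

```text
(no output)
```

View pics/z4.png

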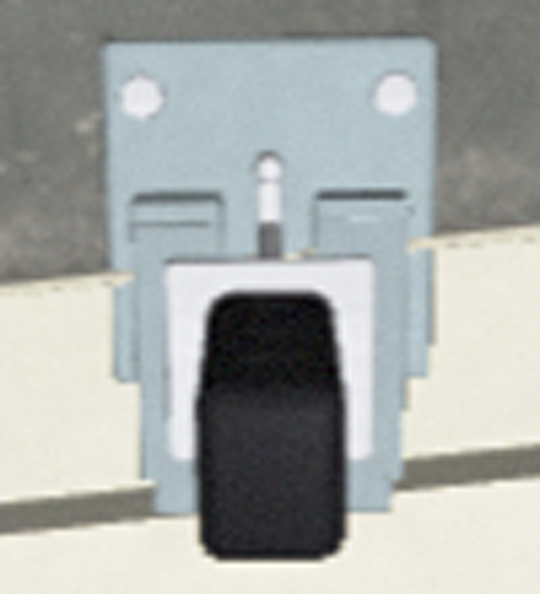

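Run:
```python
from h import *
d=load('w1'); q=lambda u,v:(270+u/5.4,130+v/5.4)
for n,z,a in [('htop c',.195,(272,472)),('htop nl',.195,(200,388)),('htop nr',.195,(343,388)),('htop fr',.195,(340,553)),('fl nl',.135,(168,262)),('fl nr',.135,(373,262)),('fl fl',.135,(170,460)),('fl fr',.135,(373,460)),('foot nl',.004,(103,40)),('foot nr',.004,(437,40)),('pr',.134,(130,194)),('pr',.134,(408,190)),('sl',.134,(222,194)),('sl',.134,(318,192))]: print(n,onz(d,q(*a),z).round(4))
```

```text
htop c [0.4561 0.1898 0.195 ]
htop nl [0.4426 0.1812 0.195 ]
htop nr [0.4449 0.201  0.195 ]
htop fr [0.4694 0.1981 0.195 ]
fl nl [0.4377 0.1742 0.135 ]
fl nr [0.4417 0.2091 0.135 ]
fl fl [0.4733 0.17   0.135 ]
fl fr [0.4774 0.2056 0.135 ]
foot nl [0.4116 0.1551 0.004 ]
foot nr [0.4206 0.2342 0.004 ]
pr [0.4254 0.1693 0.134 ]
pr [0.4301 0.2162 0.134 ]
sl [0.4272 0.1848 0.134 ]
sl [0.4287 0.201  0.134 ]
```

```bash
python3 -c "
from h import *
to([.55,-.055,.28],173.5)"
```

```text
t 1.575 tcp [0.4392 0.1925 0.2902] az 173.55 tilt [-4.e-04  4.e-04 -1.e+00] F [ 0.16  1.22 -0.24] w 0.0857
shift [-137.9 -233.5   10. ] turn 0.05
```

>>> send_rows(
  moves=[-15,-25,0,0,-43,-72,0,0,-72,-122,4,0,-101,-172,8,0,-126,-214,10,0,-138,-233,10,0,-138,-233,10,0,-138,-233,10,0],
)

```text
clock: 2.58
tcp_pos: [0.5503, -0.053, 0.2799]
orientation: [-0.173, -3.136, -0.001]
contact_force: [-0.0, 0.0, -0.4]
grip_width: 0.0852
```

```bash
python3 -c "
from h import *
to([.55,-.055,.28],173.5); d=grab('wrist','w2')
a=d['img'][:,:,::-1]
cv2.imwrite('pics/z5.png',cv2.resize(a[170:350,190:430],None,fx=3.3,fy=3.3,interpolation=cv2.INTER_CUBIC))"
```

```text
t 2.575 tcp [ 0.5503 -0.053   0.2799] az 173.7 tilt [-9.e-04  9.e-04 -1.e+00] F [-0.04  0.05 -0.43] w 0.0852
shift [ 0.1 -2.  -0.1] turn 0.2
['img', 'mtx', 'world_to_cam']
```

View pics/z5.png

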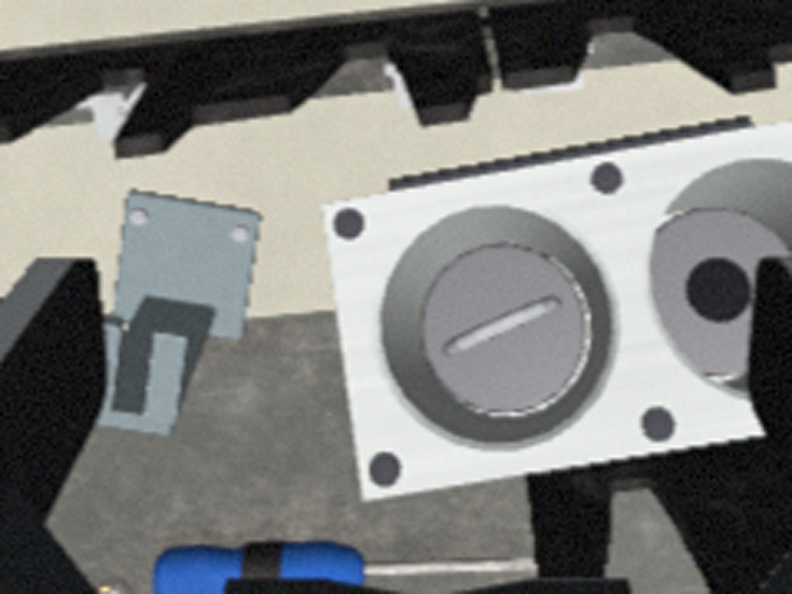

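View pics/w2.png

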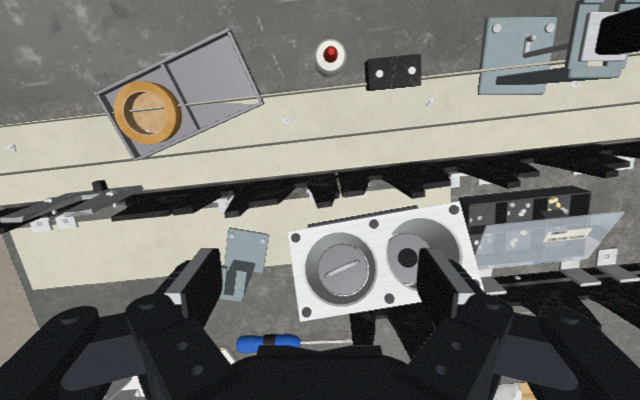

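Run:
```python
from h import *
d=load('w2');t=load('top0');s=load('scene0')
q=lambda u,v:(190+u/3.3,170+v/3.3); T=lambda u,v:(240+u/5,140+v/5); S=lambda u,v:(220+u/4,160+v/4)
P={}
for n,w,a,b in [('farM',(658,424),(449,98),(333,66)),('farL',(385,469),(593,72),(396,47)),('nearM',(606,178),(470,226),(385,123)),('nearL',(349,223),(611,201),None)]:
    v=[(d,q(*w)),(t,T(*a))]+([(s,S(*b))] if b else [])
    x,e=tri(*v); P[n]=x; print(n,x.round(4),np.round(e,4))
A=np.array([P[k] for k in('farM','farL','nearM','nearL')]); c=A.mean(0)
y=(A[0]-A[1]+A[2]-A[3]);y/=np.linalg.norm(y); x=(A[0]+A[1]-A[2]-A[3]);x/=np.linalg.norm(x); n=np.cross(x,y); print('c',c,'x',x,'y',y,'n',n, 'tilt',np.degrees(np.arccos(n[2])), 'yaw y',np.degrees(np.arctan2(y[1],y[0])))
print('sizes',np.linalg.norm(A[0]-A[1]),np.linalg.norm(A[0]-A[2]))
yaw=np.arctan2(y[1],y[0])-np.pi/2
print('yaw',np.degrees(yaw))
X=np.array([np.cos(yaw)*np.cos(np.pi/6),np.sin(yaw)*np.cos(np.pi/6),.5]);Y=np.array([-np.sin(yaw),np.cos(yaw),0]);N=np.cross(X,Y)
print(N)
def onp(d,uv,p,n):
    o,v=ray(d,uv); return o+v*((p-o)@n)/(v@n)
for nm,dd,uv in [('w c',d,q(497,327)),('w l',d,q(382,327)),('w r',d,q(612,327)),('w u',d,q(497,207)),('w b',d,q(497,447)),('top l',t,T(470,147)),('top r',t,T(595,147)),('top u',t,T(532,84)),('top b',t,T(532,211))]:
    p=onp(dd,uv,c,N); print(nm,p.round(4),'local',((p-c)@X).round(4),((p-c)@Y).round(4))
# loop on plane 53 below
for nm,dd,uv in [('a',d,q(447,348)),('b',d,q(560,301)),('ta',t,T(487,136)),('tb',t,T(547,113))]:
    p=onp(dd,uv,c-.053*N,N); print(nm,p.round(4),'local',((p-c)@X).round(4),((p-c)@Y).round(4))
np.savez('man.npz',c=c,X=X,Y=Y,N=N)
q2=lambda u,v:(u,v)
for uv in [(95,94),(228,30),(263,101),(137,159),(166,65),(205,129)]: print('tray',onz(d,uv,.018).round(4))
```

```text
farM [ 0.6524 -0.0042  0.1697] [0.0013 0.0014 0.0005]
farL [ 0.6589 -0.0775  0.1684] [0.0012 0.0015 0.0004]
nearM [ 0.5944 -0.0091  0.1369] [0.0016 0.0011 0.0007]
nearL [ 0.5956 -0.0802  0.1499] [0.0009 0.0009]
c [ 0.62532905 -0.04274741  0.15623478] x [0.91965261 0.05829945 0.38838158] y [-0.052672    0.99534405 -0.08072106] n [-0.39127928  0.0537785   0.9184415 ] tilt 23.300706950585337 yaw y 93.02917479676937
sizes 0.07357276882488915 0.0667602625602686
yaw 3.029174796769372
[-0.49930138 -0.02642222  0.8660254 ]
w c [ 0.627  -0.0426  0.1572] local 0.0019 0.0001
w l [ 0.6248 -0.0737  0.155 ] local -0.0025 -0.0309
w r [ 0.6292 -0.012   0.1594] local 0.0063 0.0305
w u [ 0.599  -0.039   0.1412] local -0.0301 0.0052
w b [ 0.6536 -0.046   0.1724] local 0.0324 -0.0047
top l [ 0.6287 -0.0136  0.1591] local 0.0057 0.0289
top r [ 0.6233 -0.0763  0.1541] local -0.0044 -0.0334
top u [ 0.6537 -0.0472  0.1725] local 0.0324 -0.006
top b [ 0.5975 -0.042   0.1402] local -0.032 0.0023
a [ 0.657  -0.0584  0.1128] local 0.005 -0.0173
b [ 0.647  -0.0212  0.1082] local -0.0043 0.0204
ta [ 0.649  -0.0264  0.1092] local -0.0023 0.0151
tb [ 0.6569 -0.0587  0.1128] local 0.0049 -0.0176
tray [ 0.445  -0.3058  0.018 ]
tray [ 0.3947 -0.1384  0.018 ]
tray [ 0.4743 -0.1114  0.018 ]
tray [ 0.5254 -0.2769  0.018 ]
tray [ 0.4229 -0.2157  0.018 ]
tray [ 0.4988 -0.186   0.018 ]
```

Run:
```python
from h import *
d=load('w2');t=load('top0');s=load('scene0')
q=lambda u,v:(190+u/3.3,170+v/3.3); T=lambda u,v:(240+u/5,140+v/5); S=lambda u,v:(220+u/4,160+v/4)
c=np.array([.6234,-.0067,.1528])
yaw=np.radians(5.4)
X=np.array([np.cos(yaw)*np.cos(np.pi/6),np.sin(yaw)*np.cos(np.pi/6),.5]);Y=np.array([-np.sin(yaw),np.cos(yaw),0]);N=np.cross(X,Y)
def onp(d,uv,p,n):
    o,v=ray(d,uv); return o+v*((p-o)@n)/(v@n)
def sh(nm,dd,uv,off=0):
    p=onp(dd,uv,c-off*N,N); print(nm,p.round(4),'local',((p-c)@X*1e3).round(1),((p-c)@Y*1e3).round(1))
for n,w,a,b in [('farM',(658,424),(449,98),(333,66)),('farL',(385,469),(593,72),(396,47)),('nearM',(606,178),(470,226),(385,123)),('nearL',(349,223),(611,201),None),('farR',None,(304,126),(268,88)),('nearR',None,(327,252),(317,147))]:
    if w: sh(n+' w',d,q(*w))
    sh(n+' t',t,T(*a))
    if b: sh(n+' s',s,S(*b))
for nm,dd,uv in [('w c',d,q(497,327)),('w l',d,q(382,327)),('w r',d,q(612,327)),('w u',d,q(497,207)),('w b',d,q(497,447)),('top l',t,T(470,147)),('top r',t,T(595,147)),('top u',t,T(532,84)),('top b',t,T(532,211))]: sh(nm,dd,uv)
for nm,dd,uv in [('a',d,q(447,348)),('b',d,q(560,301)),('ta',t,T(487,136)),('tb',t,T(547,113))]: sh(nm,dd,uv,.053)
np.savez('man.npz',c=c,X=X,Y=Y,N=N)
```

```text
farM w [ 0.653  -0.0031  0.17  ] local 34.4 0.8
farM t [ 0.652  -0.0056  0.1693] local 33.0 -1.6
farM s [ 0.652  -0.0036  0.1694] local 33.2 0.4
farL w [ 0.6591 -0.0765  0.1695] local 33.4 -72.8
farL t [ 0.6578 -0.0786  0.1687] local 31.8 -74.8
farL s [ 0.6577 -0.076   0.1687] local 31.9 -72.2
nearM w [ 0.5955 -0.0078  0.1367] local -32.2 1.6
nearM t [ 0.5944 -0.0102  0.1359] local -33.7 -0.8
nearM s [ 0.5947 -0.01    0.1361] local -33.4 -0.6
nearL w [ 0.6014 -0.081   0.1361] local -33.4 -71.9
nearL t [ 0.5997 -0.0829  0.1351] local -35.5 -73.7
farR t [0.6454 0.0676 0.1695] local 33.4 71.9
farR s [0.6446 0.0668 0.169 ] local 32.4 71.2
nearR t [0.5887 0.0631 0.1366] local -32.3 72.7
nearR s [0.5887 0.063  0.1367] local -32.3 72.7
w c [ 0.6288 -0.0425  0.1539] local 2.3 -36.2
w l [ 0.6268 -0.0741  0.1511] local -3.4 -67.4
w r [ 0.6307 -0.0116  0.1567] local 7.8 -5.6
w u [ 0.6004 -0.0389  0.1378] local -29.9 -29.9
w b [ 0.6558 -0.046   0.1693] local 32.9 -42.2
top l [ 0.6297 -0.0138  0.156 ] local 6.4 -7.7
top r [ 0.6246 -0.0768  0.1497] local -6.2 -69.9
top u [ 0.6549 -0.0476  0.1687] local 31.8 -43.6
top b [ 0.5985 -0.0423  0.1366] local -32.4 -33.1
a [ 0.659  -0.0586  0.1093] local 4.7 -55.0
b [ 0.6485 -0.0209  0.1053] local -3.2 -16.5
ta [ 0.6501 -0.0266  0.1058] local -2.1 -22.3
tb [ 0.6582 -0.0591  0.1088] local 3.7 -55.5
```

```bash
cat > plan.py <<'E'
import numpy as np
m=np.load('man.npz');c,X,Y,N=m['c'],m['X'],m['Y'],m['N']
B=np.c_[X,Y,N]; O=c-.0375*Y-.120*N  # bore floor middle
toB=lambda p:(np.atleast_2d(p)-O)@B*1e3
toW=lambda b:O+B@np.array(b)/1e3
psi=np.radians(11.6)
def loop(lx=-1,ly=0.3):
    u=np.array([-np.sin(psi),np.cos(psi)]); k=np.linspace(-19,19,60)
    top=np.c_[lx+k*u[0],ly+k*u[1],np.full(60,67.)]
    z=np.linspace(36,67,40); legs=[np.c_[np.full(40,lx+s*19*u[0]),np.full(40,ly+s*19*u[1]),z] for s in(-1,1)]
    return np.vstack([top]+legs)
def hook(ow,az):
    a=np.radians(az); d=np.array([np.cos(a),np.sin(a),0])
    L=np.linspace(0,1,40)[:,None]
    return np.vstack([ow+np.linspace(0,.105,160)[:,None]*[0,0,1], ow+.016*d*L, ow+.016*d+L*[0,0,.009]])
def clear(ob,az,lx=-1,ly=.3):
    h=toB(hook(toW(ob),az)); 
    ins=h[h[:,2]<120]
    wall=32-3-np.hypot(ins[:,0],ins[:,1]).max() if len(ins) else 99
    lp=loop(lx,ly); D=np.linalg.norm(h[:,None]-lp[None],axis=2).min()-5.5
    fl=h[:,2].min()-3-36
    return np.round([wall,D,fl],1)
E
python3 - <<'E'
from plan import *
print('loop top W',toW([-1,.3,67]).round(4))
for da in (0,-40,40,-60,60,-80,80):
  best=[]
  for px in range(-30,-6):
    for py in range(-16,17,2):
      cl=min(min(clear([px,py,z],18.7+da)[:2]) for z in range(52,95,3))
      best.append((cl,px,py))
  print(da,sorted(best)[-3:])
E
```

```text
loop top W [ 0.6524 -0.0413  0.1064]
0 [(np.float64(1.8), -26, -8), (np.float64(1.9), -27, -2), (np.float64(1.9), -26, -6)]
-40 [(np.float64(3.4), -25, -2), (np.float64(3.6), -24, -8), (np.float64(3.7), -25, -4)]
40 [(np.float64(3.4), -25, -2), (np.float64(3.6), -24, -8), (np.float64(3.7), -25, -4)]
-60 [(np.float64(5.2), -23, -2), (np.float64(5.4), -22, -8), (np.float64(5.6), -23, -4)]
60 [(np.float64(5.2), -23, -6), (np.float64(5.4), -22, -8), (np.float64(5.5), -23, -4)]
-80 [(np.float64(5.4), -22, -2), (np.float64(5.6), -23, 2), (np.float64(5.9), -23, 0)]
80 [(np.float64(5.5), -20, -12), (np.float64(5.6), -21, -8), (np.float64(5.7), -21, -10)]
```

Run:
```python
from plan import *
d=np.array([np.cos(np.radians(18.7)),np.sin(np.radians(18.7)),0])
Lw=toW([-1,.3,67])
for dz in (14,16,18,20):
    o=Lw-.009*d-[0,0,dz/1e3]; b=toB(o)[0]; print(dz,o.round(4),b.round(1),clear(b,18.7))
    for z0 in (b[2],):
      for s in np.linspace(0,1,7):
        p=np.array([-23,-4,z0])*(1-s)+b*s
        print('   ',s.round(2),p.round(1),[clear(p,18.7+60*(1-k)) .tolist() for k in (s,min(1,1.5*s),min(1,s*2))])
for z in (130,110,90,70,50):print(toW([-23,-4,z]).round(4),clear([-23,-4,z],78.7))
```

```text
14 [ 0.6439 -0.0442  0.0924] [-15.6  -1.8  59.3] [ 9.5  3.1 12.5]
    0.0 [-23.   -4.   59.3] [[5.7, 5.8, 18.0], [5.7, 5.8, 18.0], [5.7, 5.8, 18.0]]
    0.17 [-21.8  -3.6  59.3] [[6.9, 3.0, 16.7], [6.9, 2.5, 16.1], [6.9, 2.2, 15.5]]
    0.33 [-20.5  -3.3  59.3] [[8.2, 1.2, 15.5], [8.2, 1.2, 14.4], [8.2, 1.5, 13.6]]
    0.5 [-19.3  -2.9  59.3] [[9.5, 0.6, 14.4], [9.5, 1.5, 13.2], [9.5, 2.2, 12.5]]
    0.67 [-18.1  -2.5  59.3] [[10.8, 1.1, 13.6], [10.8, 2.3, 12.5], [10.8, 2.3, 12.5]]
    0.83 [-16.8  -2.1  59.3] [[10.7, 2.1, 12.9], [10.7, 2.6, 12.5], [10.7, 2.6, 12.5]]
    1.0 [-15.6  -1.8  59.3] [[9.5, 3.1, 12.5], [9.5, 3.1, 12.5], [9.5, 3.1, 12.5]]
16 [ 0.6439 -0.0442  0.0904] [-16.6  -1.8  57.5] [ 9.5  3.5 10.7]
    0.0 [-23.   -4.   57.5] [[5.7, 6.2, 16.2], [5.7, 6.2, 16.2], [5.7, 6.2, 16.2]]
    0.17 [-21.9  -3.6  57.5] [[6.8, 4.0, 14.9], [6.8, 3.7, 14.3], [6.8, 3.5, 13.7]]
    0.33 [-20.9  -3.3  57.5] [[7.9, 2.7, 13.7], [7.9, 2.9, 12.7], [7.9, 3.3, 11.8]]
    0.5 [-19.8  -2.9  57.5] [[9.0, 2.4, 12.7], [9.0, 3.3, 11.5], [9.0, 4.0, 10.7]]
    0.67 [-18.7  -2.5  57.5] [[10.1, 2.9, 1
[... 1000 characters left out ...]

    0.17 [-22.3  -3.6  54.1] [[6.4, 5.1, 11.5], [6.4, 5.1, 10.9], [6.4, 5.3, 10.3]]
    0.33 [-21.5  -3.3  54.1] [[7.2, 4.6, 10.3], [7.2, 5.9, 9.2], [7.2, 6.3, 8.4]]
    0.5 [-20.8  -2.9  54.1] [[8.0, 5.4, 9.2], [8.0, 5.6, 8.0], [8.0, 5.6, 7.3]]
    0.67 [-20.1  -2.5  54.1] [[8.8, 4.9, 8.4], [8.8, 4.9, 7.3], [8.8, 4.9, 7.3]]
    0.83 [-19.3  -2.1  54.1] [[9.6, 4.2, 7.7], [9.6, 4.2, 7.3], [9.6, 4.2, 7.3]]
    1.0 [-18.6  -1.8  54.1] [[9.5, 3.5, 7.3], [9.5, 3.5, 7.3], [9.5, 3.5, 7.3]]
[ 0.6025 -0.0504  0.15  ] [99.  57.1 88.7]
[ 0.6125 -0.0494  0.1326] [ 5.7 38.  68.7]
[ 0.6224 -0.0485  0.1153] [ 5.7 20.3 48.7]
[ 0.6324 -0.0475  0.098 ] [ 5.7  8.3 28.7]
[ 0.6423 -0.0466  0.0807] [5.7 5.6 8.7]
```

```bash
python3 -c "
from h import *
to([.4570,.1897,.26],173.5)"
```

```text
t 2.625 tcp [ 0.5503 -0.0531  0.28  ] az 173.71 tilt [-6.e-04  1.e-03 -1.e+00] F [-0.25  0.35 -0.86] w 0.0852
shift [119.3 231.1  20.3] turn 0.21
```

>>> send_rows(
  moves=[12,24,0,0,38,74,0,0,64,124,5,0.2,90,174,10,0.2,110,213,20,0.2,119,230,20,0.2,119,231,20,0.2,119,231,20,0.2],
)

```text
clock: 3.62
tcp_pos: [0.4584, 0.187, 0.2605]
orientation: [0.183, 3.136, -0.0]
contact_force: [-0.3, 0.1, 0.3]
grip_width: 0.0854
```

```bash
python3 -c "
from h import *
to([.4570,.1897,.146],173.5); d=grab('wrist','w3')
cv2.imwrite('pics/z6.png',cv2.resize(d['img'][130:330,220:420,::-1],None,fx=3,fy=3,interpolation=cv2.INTER_CUBIC))"
```

```text
t 3.625 tcp [0.4584 0.187  0.2605] az 173.32 tilt [ 3.e-04 -0.e+00 -1.e+00] F [-0.3   0.08  0.26] w 0.0854
shift [  1.7   2.6 114.5] turn -0.18
['img', 'mtx', 'world_to_cam']
```

View pics/z6.png

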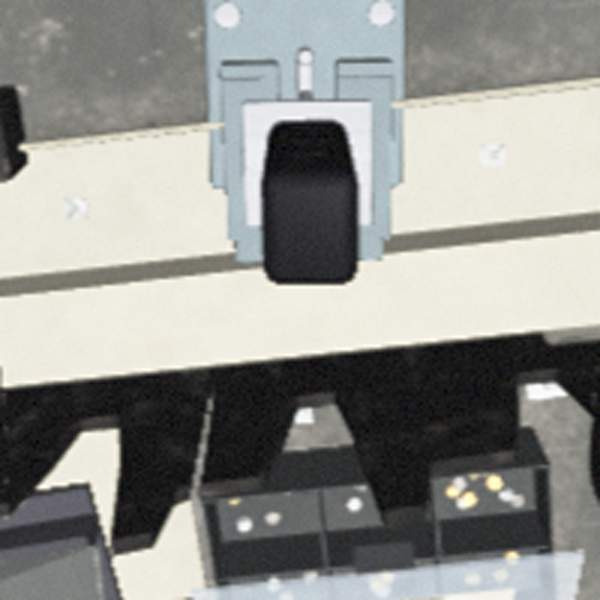

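```bash
python3 -c "
from h import *
to([.4570,.1897,.146],173.5); d=load('w3'); print(onz(d,(220+310/3,130+236/3),.195)); q=lambda u,v:onz(d,(220+u/3,130+v/3),.135).round(4); print(q(243,100),q(372,100),q(372,226))
q=lambda u,v:onz(d,(220+u/3,130+v/3),.134).round(4); print(q(279,62),q(336,60))"
```

```text
t 3.675 tcp [0.4586 0.1865 0.2605] az 173.25 tilt [ 4.e-04  0.e+00 -1.e+00] F [ 0.09 -0.23  0.35] w 0.0853
shift [  2.1   3.  114.5] turn -0.25
[0.45822629 0.18932398 0.195     ]
[0.4371 0.174  0.135 ] [0.4411 0.2091 0.135 ] [0.4772 0.2056 0.135 ]
[0.428 0.185 0.134] [0.4293 0.2005 0.134 ]
```

>>> send_rows(
  moves=[1,2,10,-0.2,2,3,35,-0.2,2,3,65,-0.2,2,3,80,-0.2,2,3,80,-0.2],
)

```text
clock: 4.3
tcp_pos: [0.4562, 0.1898, 0.1793]
orientation: [-0.179, -3.135, 0.003]
contact_force: [0.4, -0.9, -0.5]
grip_width: 0.0855
```

```bash
python3 -c "
from h import *
to([.4570,.1897,.146],173.5)"
```

```text
t 4.3 tcp [0.4562 0.1898 0.1793] az 173.47 tilt [-0.002  -0.0015 -1.    ] F [ 0.39 -0.9  -0.52] w 0.0855
shift [-0.9  0.  33.3] turn -0.03
```

>>> send_rows(
  moves=[0,0,12,0,-1,0,28,0,-1,0,33,0,-1,0,33,0],
)

```text
clock: 4.8
tcp_pos: [0.4574, 0.1902, 0.1468]
orientation: [-0.178, -3.136, 0.001]
contact_force: [-0.2, -0.2, 0.3]
grip_width: 0.0853
```

>>> send_rows(
  moves=[0,0,0,0,0,0,0,0,0,0,0,0,0,0,0,0,0,0,0,0,0,0,0,0],
  hand=1,
  newtons=60,
)

```text
clock: 5.55
tcp_pos: [0.4578, 0.1905, 0.1475]
orientation: [0.178, 3.136, 0.0]
contact_force: [-0.8, -0.5, 4.8]
grip_width: 0.0214
```

```bash
python3 -c "
from h import *
to([.4570,.1897,.146],173.5);print(r.get_obs()['moment'])"
```

```text
t 5.55 tcp [0.4578 0.1905 0.1475] az 173.51 tilt [ 2.e-04  3.e-04 -1.e+00] F [-0.81 -0.47  4.77] w 0.0214
shift [ 0.7 -0.9  1.5] turn 0.01
[-0.05788628  0.1958466  -0.01194843]
```

>>> send_rows(
  moves=[0,0,-5,0,0,0,-20,0,0,0,-40,0,0,0,-65,0,0,0,-95,0,0,0,-125,0,0,0,-145,0,0,0,-150,0],
)

```text
clock: 6.55
tcp_pos: [0.4583, 0.1906, 0.2992]
orientation: [0.178, 3.134, 0.003]
contact_force: [0.2, -0.4, -0.6]
grip_width: 0.0216
```

```bash
python3 -c "
from h import *
from plan import *
w=toW([-23,-4,150])+[0,0,.1225]; print(w)
to(w,78.7);d=grab('wrist','w4'); grab('scene','s4')"
```

```text
[ 0.59254188 -0.05130195  0.28978076]
t 6.55 tcp [0.4583 0.1906 0.2992] az 173.5 tilt [ 0.0025  0.0018 -1.    ] F [ 0.24 -0.36 -0.56] w 0.0216
shift [-160.7 -225.2    9.3] turn 94.8
['img', 'mtx', 'world_to_cam']
['img', 'mtx', 'world_to_cam']
```

View pics/w4.png

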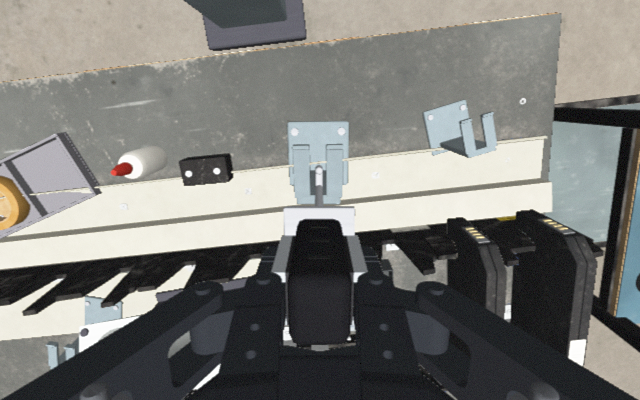

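View pics/s4.png

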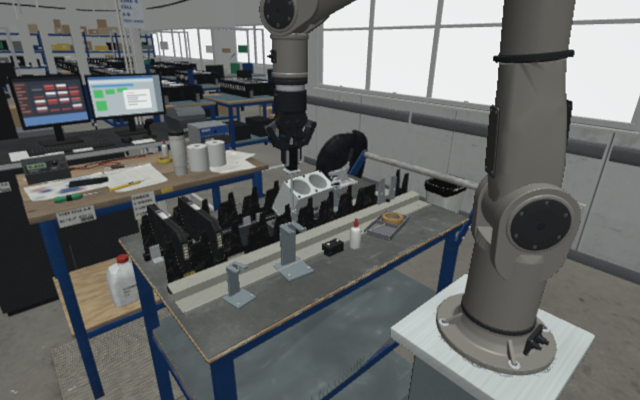

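```bash
python3 -c "
from h import *
d=load('w4'); M=R.from_rotvec([0.178,3.134,.003]).as_matrix(); t=np.array([.4583,.1906,.2992])
for q in ([16,0,110.5],[0,0,122.5],[18,18,12.5],[18,-18,12.5]): print(proj(d,t+M@np.array(q)/1e3))
cv2.imwrite('pics/z7.png',cv2.resize(d['img'][110:260,260:380,::-1],None,fx=4,fy=4,interpolation=cv2.INTER_CUBIC))"
```

```text
[[319.70818966 171.63036469]]
[[319.65999254 187.57415863]]
[[356.66549296 208.81852704]]
[[283.55507293 208.78971347]]
```

View pics/z7.png

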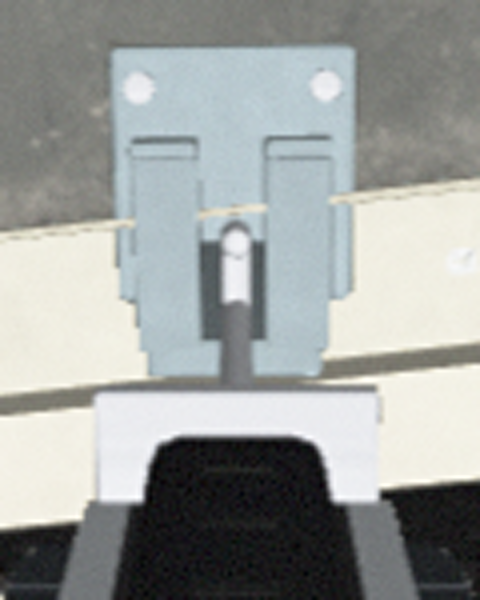

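>>> send_rows(
  moves=[-10,-14,0,5,-30,-42,0,15,-52,-73,0,25,-76,-106,0,35,-100,-140,0,45,-122,-171,0,55,-142,-199,0,65,-155,-217,0,75],
)

```text
clock: 7.65
tcp_pos: [0.587, -0.0447, 0.2961]
orientation: [-2.059, -2.372, 0.003]
contact_force: [0.8, 1.1, -1.1]
grip_width: 0.0212
```

```bash
python3 -c "
from h import *
from plan import *
to(toW([-23,-4,150])+[0,0,.1225],78.7)"
```

```text
t 7.65 tcp [ 0.587  -0.0447  0.2961] az 98.07 tilt [-0.002  -0.0011 -1.    ] F [ 0.76  1.12 -1.11] w 0.0212
shift [-7.4  4.6  6.3] turn 19.37
```

>>> send_rows(
  moves=[-4,3,2,8,-7,5,4,16,-7,5,6,19.4,-7,5,6,19.4],
)

```text
clock: 8.15
tcp_pos: [0.5925, -0.0488, 0.29]
orientation: [-2.421, -2.0, 0.003]
contact_force: [-0.2, -0.5, -1.4]
grip_width: 0.0215
```

```bash
python3 -c "
from h import *
from plan import *
to(toW([-23,-4,150])+[0,0,.1225],78.7); d=grab('top','t5'); print(r.get_obs()['tcp_pos'])
cv2.imwrite('pics/z8.png',cv2.resize(d['img'][130:220,280:400,::-1],None,fx=6,fy=6,interpolation=cv2.INTER_CUBIC))
d=grab('wrist','w5')"
```

```text
t 8.15 tcp [ 0.5925 -0.0488  0.29  ] az 79.14 tilt [-2.4e-03 -6.0e-04 -1.0e+00] F [-0.16 -0.5  -1.45] w 0.0215
shift [-2.5  0.6  0.2] turn 0.44
['img', 'mtx', 'world_to_cam']
[ 0.59262453 -0.04875967  0.29030995]
['img', 'mtx', 'world_to_cam']
```

View pics/w5.png

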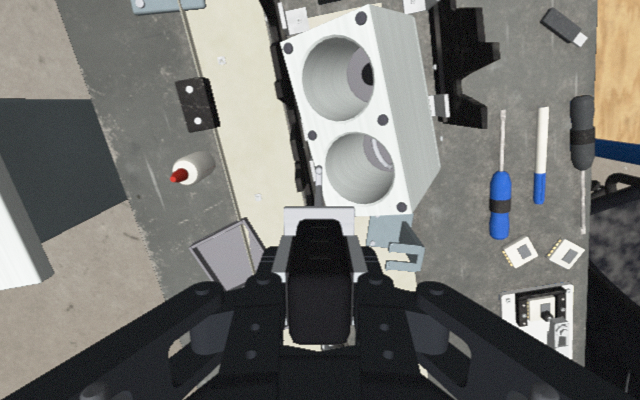

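```bash
python3 -c "
from h import *
from plan import *
d=load('w5'); im=d['img'][:,:,::-1].copy(); im=cv2.resize(im[100:260,260:440],None,fx=4,fy=4,interpolation=cv2.INTER_CUBIC)
def dr(b,col):
    for p in proj(d,[toW(x) for x in b]): cv2.circle(im,(int((p[0]-260)*4),int((p[1]-100)*4)),1,col,-1)
a=np.linspace(0,6.28,120); dr(np.c_[32*np.cos(a),32*np.sin(a),0*a+120],(0,0,255)); dr(loop(),(0,255,0))
cv2.imwrite('pics/z9.png',im)"
```

```text
(no output)
```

View pics/z9.png

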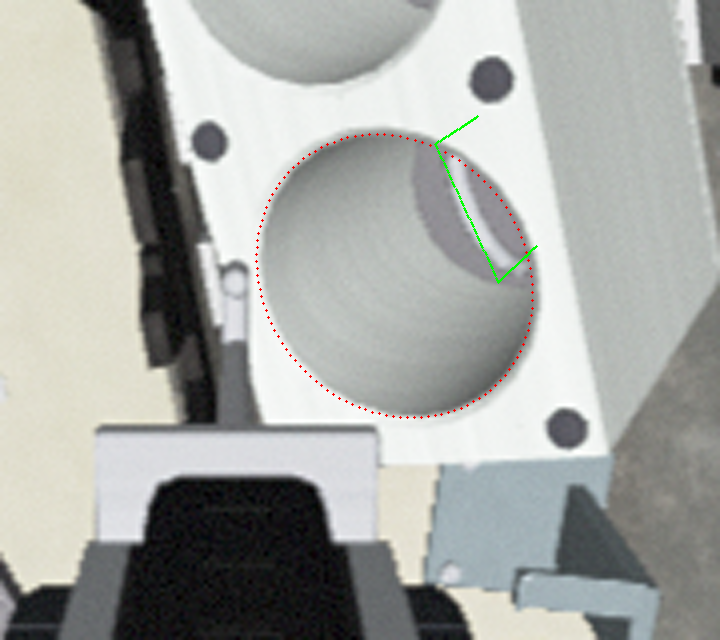

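```bash
python3 -c "
from h import *
from plan import *
for z in (150,100,54): to(toW([-23,-4,z])+[0,0,.1225],78.7)"
```

```text
t 8.25 tcp [ 0.5928 -0.0488  0.2906] az 79.19 tilt [-1.2e-03 -2.0e-04 -1.0e+00] F [-0.26  0.47 -1.54] w 0.0216
shift [-2.5  0.2  0.8] turn 0.49
t 8.25 tcp [ 0.5928 -0.0488  0.2906] az 79.19 tilt [-1.2e-03 -2.0e-04 -1.0e+00] F [-0.26  0.47 -1.54] w 0.0216
shift [ 4.5 24.3 44.1] turn 0.49
t 8.25 tcp [ 0.5928 -0.0488  0.2906] az 79.19 tilt [-1.2e-03 -2.0e-04 -1.0e+00] F [-0.26  0.47 -1.54] w 0.0216
shift [10.9 46.4 83.9] turn 0.49
```

>>> send_rows(
  moves=[-2.5,0,1,0.5,-1.5,4,8,0.5,1,12,22,0.5,3.5,20,36,0.5,4.5,24,44,0.5,4.5,24,44,0.5],
)

```text
clock: 9.0
tcp_pos: [0.6174, -0.049, 0.2461]
orientation: [-2.43, -1.99, 0.003]
contact_force: [-0.2, -0.4, -0.5]
grip_width: 0.0211
```

```bash
python3 -c "
from h import *
from plan import *
to(toW([-23,-4,54])+[0,0,.1225],78.7)
o=r.get_obs()['tcp_pos']-[0,0,.1225]; print(toB(o),clear(toB(o)[0],78.7))"
```

```text
t 9.0 tcp [ 0.6174 -0.049   0.2461] az 78.61 tilt [-1.9e-03 -6.0e-04 -1.0e+00] F [-0.19 -0.45 -0.46] w 0.0211
shift [ 6.7 22.1 39.5] turn -0.09
[[-23.20410305  -4.01778049  99.72410148]] [ 5.5 28.7 58.4]
```

>>> send_rows(
  moves=[1,3,5,0,2.5,8,14.5,0,4.5,15,27,0,6,20,36,0,6.5,22,39.5,0,6.5,22,39.5,0],
)

```text
clock: 9.75
tcp_pos: [0.6404, -0.0471, 0.2075]
orientation: [-2.431, -1.99, 0.001]
contact_force: [-0.7, 0.3, -0.0]
grip_width: 0.0216
```

```bash
python3 -c "
from h import *
from plan import *
d=np.array([np.cos(np.radians(18.7)),np.sin(np.radians(18.7)),0])
Lw=toW([-1,.3,67])
w=Lw-.009*d-[0,0,.019]
to(w+[0,0,.1225],18.7)
o=r.get_obs()['tcp_pos']-[0,0,.1225]; print(toB(o),clear(toB(o)[0],78.7)); grab('wrist','w6')"
```

```text
t 9.75 tcp [ 0.6404 -0.0471  0.2075] az 78.61 tilt [-5.e-04 -2.e-04 -1.e+00] F [-0.67  0.34 -0.05] w 0.0216
shift [ 3.5  2.8 -2.4] turn 59.91
[[-22.54122344  -4.30314836  54.67817086]] [ 6.1  6.7 13.4]
['img', 'mtx', 'world_to_cam']
```

View pics/w6.png

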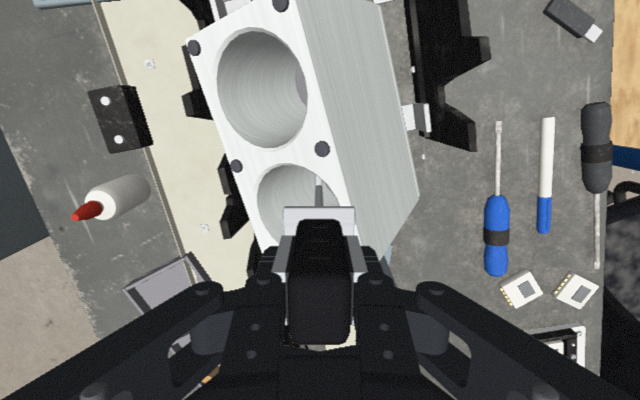

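>>> send_rows(
  moves=[0,0,0,8,0,0,0,18,0,0,0,28,1,1,0,38,2,2,0,48,3,3,0,56,3.5,3,0,60,3.5,3,0,60],
)

```text
clock: 10.8
tcp_pos: [0.6442, -0.044, 0.2081]
orientation: [3.1, 0.51, 0.001]
contact_force: [0.2, 0.2, -1.1]
grip_width: 0.0214
```

```bash
python3 -c "
from h import *
from plan import *
d=np.array([np.cos(np.radians(18.7)),np.sin(np.radians(18.7)),0])
Lw=toW([-1,.3,67])
w=Lw-.009*d-[0,0,.006]
to(w+[0,0,.1225],18.7)
o=r.get_obs()['tcp_pos']-[0,0,.1225]; print(toB(o),clear(toB(o)[0],18.7)); grab('wrist','w7')"
```

```text
t 10.8 tcp [ 0.6442 -0.044   0.2081] az 18.67 tilt [ 5.e-04  0.e+00 -1.e+00] F [ 0.17  0.23 -1.1 ] w 0.0214
shift [ -0.3   0.2 -14.8] turn -0.03
[[-18.70013803  -1.54459429  53.25678278]] [9.3 3.2 6.5]
['img', 'mtx', 'world_to_cam']
```

View pics/w7.png

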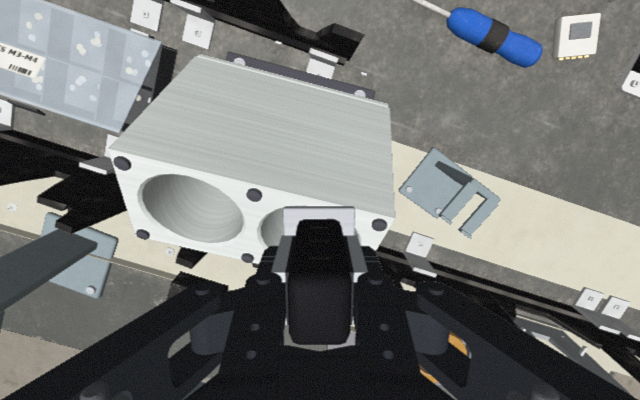

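>>> send_rows(
  moves=[0,0,-4,0,0,0,-9,0,0,0,-14,0,0,0,-17,0,0,0,-17,0],
)

```text
clock: 11.48
tcp_pos: [0.6442, -0.0442, 0.2251]
orientation: [3.1, 0.508, 0.001]
contact_force: [0.6, -0.1, -1.1]
grip_width: 0.0211
```

```bash
python3 -c "
from h import *
from plan import *
for i in range(1): to([.6,0,.3],18.7)
o=r.get_obs()['tcp_pos']-[0,0,.1225]; print(toB(o)); print(N)"
```

```text
t 11.475 tcp [ 0.6442 -0.0442  0.2251] az 18.61 tilt [ 5.e-04  1.e-04 -1.e+00] F [ 0.59 -0.14 -1.09] w 0.0211
shift [-27.7 -56.  -74.9] turn -0.09
[[-10.22486724  -1.78454682  67.94696412]]
[-0.49778098 -0.04705416  0.8660254 ]
```

>>> send_rows(
  moves=[0,0,-3,0,0,0,-6,0,0,0,-6,0],
)

```text
clock: 11.85
tcp_pos: [0.6442, -0.044, 0.2307]
orientation: [3.1, 0.508, 0.0]
contact_force: [1.5, 1.1, -4.5]
grip_width: 0.0214
```

```bash
python3 -c "
from h import *
from plan import *
for i in range(1): to([.6,0,.3],18.7)
o=r.get_obs()['tcp_pos']-[0,0,.1225]; print(toB(o)); print(N); d=grab('top','t8'); cv2.imwrite('pics/z10.png',cv2.resize(d['img'][130:220,280:400,::-1],None,fx=6,fy=6,interpolation=cv2.INTER_CUBIC))"
```

```text
t 11.85 tcp [ 0.6442 -0.044   0.2307] az 18.62 tilt [ 2.e-04 -0.e+00 -1.e+00] F [ 1.52  1.07 -4.48] w 0.0214
shift [-27.8 -55.8 -69.4] turn -0.08
[[-7.43886981 -1.57037404 72.74448918]]
[-0.49778098 -0.04705416  0.8660254 ]
['img', 'mtx', 'world_to_cam']
```

View pics/z10.png

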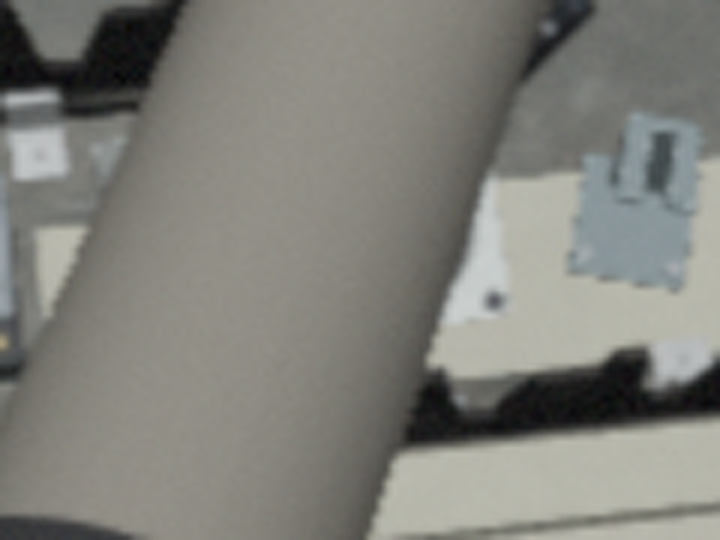

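>>> send_rows(
  moves=[-1.5,-0.3,-2.6,0,-5,-1,-8,0,-9,-2,-16,0,-14,-3.2,-25,0,-19,-4.4,-34,0,-24,-5.6,-43,0,-29,-6.8,-52,0,-34,-8,-60.5,0],
)

```text
clock: 12.9
tcp_pos: [0.609, -0.0475, 0.292]
orientation: [-3.1, -0.508, -0.0]
contact_force: [1.1, -0.2, -5.7]
grip_width: 0.0212
```

```bash
python3 -c "
from h import *
from plan import *
to([.6,0,.3],18.7)
o=r.get_obs()['tcp_pos']-[0,0,.1225]; print(toB(o)); 
d=np.array([np.cos(np.radians(18.7)),np.sin(np.radians(18.7)),0]); print('loop',toB(o+.009*d+[0,0,.0055]))
dd=grab('scene','s9');dd=grab('wrist','w9'); cv2.imwrite('pics/z11.png',cv2.resize(load('s9')['img'][140:240,240:380,::-1],None,fx=5,fy=5,interpolation=cv2.INTER_CUBIC))"
```

```text
t 12.9 tcp [ 0.609  -0.0475  0.292 ] az 18.61 tilt [ 3.e-04  2.e-04 -1.e+00] F [ 1.07 -0.18 -5.72] w 0.0212
shift [  6.7 -47.8  -8. ] turn -0.09
[[ -7.43710456  -1.72580886 143.54951831]]
loop [[  2.89807408   0.34463878 143.93335311]]
['img', 'mtx', 'world_to_cam']
['img', 'mtx', 'world_to_cam']
```

View pics/z11.png

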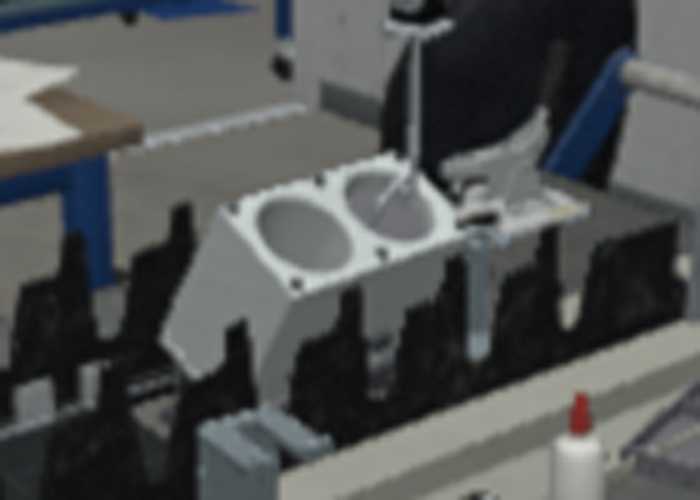

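View pics/w9.png

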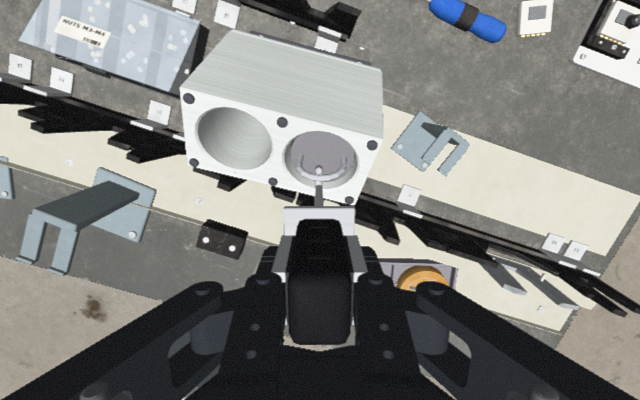

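```bash
python3 -c "
from h import *
from plan import *
h=np.array([X[0],X[1],0]);h/=np.linalg.norm(h)
E=toW([-32,0.3,120]); o=r.get_obs()['tcp_pos']; d=np.array([np.cos(np.radians(18.7)),np.sin(np.radians(18.7)),0])
off=.0055*d+np.array([0,0,.0055-.1225])
for s,th in ((20,30),(10,30),(3,30),(2,22),(2,15),(2,10),(1,6),(0,4),(0,2)):
    t=np.radians(th); w=-np.sin(t)*h+np.cos(t)*np.array([0,0,1]); u=np.cos(t)*h+np.sin(t)*np.array([0,0,1])
    L=E+.029*u+(.067-s/1e3)*w
    T=L-off; M=R.from_rotvec(r.get_obs()['orientation']).as_matrix(); print(s,th,T.round(4),(M.T@(T-o)*1e3).round(1))
"
```

```text
20 30 [ 0.5957 -0.048   0.309 ] [-12.9  -4.3 -16.4]
10 30 [ 0.5907 -0.0484  0.3177] [-17.8  -5.4 -25. ]
3 30 [ 0.5872 -0.0488  0.3237] [-21.2  -6.2 -31.1]
2 22 [ 0.5966 -0.0479  0.3249] [-12.   -4.1 -32.3]
2 15 [ 0.6052 -0.0471  0.3241] [ -3.6  -2.1 -31.4]
2 10 [ 0.6113 -0.0465  0.3228] [  2.3  -0.7 -30.2]
1 6 [ 0.6159 -0.046   0.3225] [  6.9   0.4 -29.8]
0 4 [ 0.6182 -0.0458  0.3227] [  9.1   0.9 -30. ]
0 2 [ 0.6206 -0.0456  0.3218] [ 11.5   1.4 -29.1]
```

>>> send_rows(
  moves=[-4,-1.5,-6,0,-9,-3,-12,0,-14,-4.4,-19,0,-17.5,-5.4,-26,0,-18.5,-5.6,-30,0,-15,-4.8,-32.5,0,-11,-3.8,-33.5,0,-7,-2.8,-33.5,0],
)

```text
clock: 14.0
tcp_pos: [0.602, -0.0469, 0.3246]
orientation: [3.1, 0.508, -0.001]
contact_force: [1.2, 0.0, -5.6]
grip_width: 0.0214
```

>>> send_rows(
  moves=[3.5,0.9,0.5,0,7,1.8,0.5,0,10,2.5,1,0,13,3.2,1,0,15,3.6,0,0,15,3.6,-2,0],
)

```text
clock: 14.75
tcp_pos: [0.6172, -0.0455, 0.3266]
orientation: [-3.1, -0.508, -0.0]
contact_force: [-0.6, -0.8, -5.1]
grip_width: 0.0213
```

```bash
python3 -c "
from h import *
to([.6182,-.0458,.3227],18.7)
dd=grab('scene','s10');dd=grab('wrist','w10'); cv2.imwrite('pics/z12.png',cv2.resize(load('s10')['img'][120:240,240:380,::-1],None,fx=5,fy=5,interpolation=cv2.INTER_CUBIC))"
```

```text
t 14.75 tcp [ 0.6172 -0.0455  0.3266] az 18.61 tilt [-0.  0. -1.] F [-0.61 -0.78 -5.06] w 0.0213
shift [0.8 0.6 3.9] turn -0.09
['img', 'mtx', 'world_to_cam']
['img', 'mtx', 'world_to_cam']
```

View pics/z12.png

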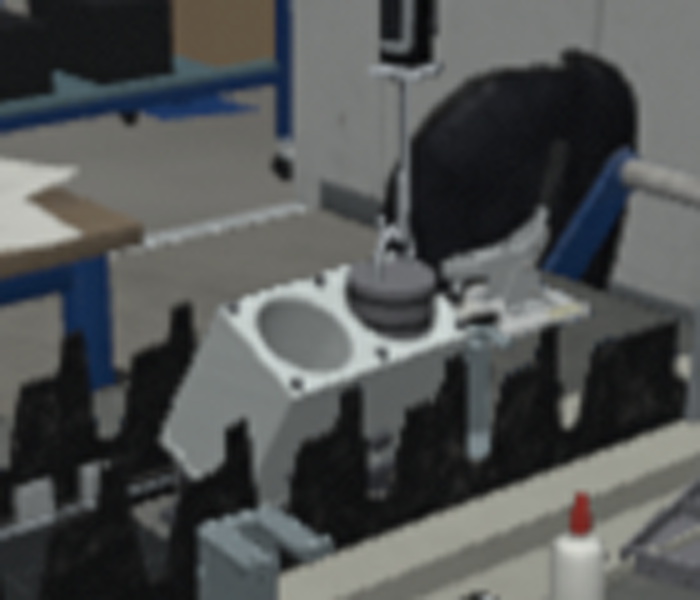

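View pics/w10.png

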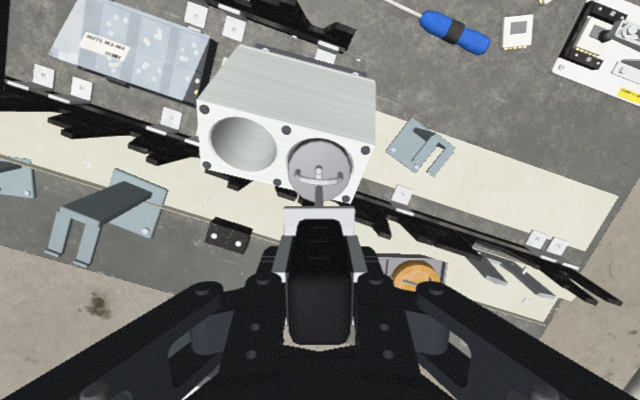

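>>> send_rows(
  moves=[0,0,-1,0,0,0,-4,0,0,0,-9,0,0,0,-16,0,0,0,-24,0,0,0,-31,0,0,0,-34,0,0,0,-35,0],
)

```text
clock: 15.85
tcp_pos: [0.6171, -0.0457, 0.362]
orientation: [-3.1, -0.508, -0.0]
contact_force: [-0.5, -0.2, -6.3]
grip_width: 0.0212
```

```bash
python3 -c "
from h import *
s=to([.4407,-.1701,.36],18.7)
s=s.copy(); s[2]=0
for i in range(0,25):
    t=i/24; f=10*t**3-15*t**4+6*t**5; print(i,(f*s).round(1))
dd=grab('wrist','w11')"
```

```text
t 15.85 tcp [ 0.6171 -0.0457  0.362 ] az 18.61 tilt [ 2.e-04  1.e-04 -1.e+00] F [-0.48 -0.2  -6.33] w 0.0212
shift [-206.9   61.6    1.9] turn -0.09
0 [-0.  0.  0.]
1 [-0.1  0.   0. ]
2 [-1.1  0.3  0. ]
3 [-3.3  1.   0. ]
4 [-7.3  2.2  0. ]
5 [-13.4   4.    0. ]
6 [-21.4   6.4   0. ]
7 [-31.5   9.4   0. ]
8 [-43.4  12.9   0. ]
9 [-56.9  17.    0. ]
10 [-71.7  21.4   0. ]
11 [-87.4  26.    0. ]
12 [-103.5   30.8    0. ]
13 [-119.5   35.6    0. ]
14 [-135.2   40.3    0. ]
15 [-150.    44.7    0. ]
16 [-163.5   48.7    0. ]
17 [-175.4   52.3    0. ]
18 [-185.5   55.3    0. ]
19 [-193.6   57.7    0. ]
20 [-199.6   59.5    0. ]
21 [-203.6   60.7    0. ]
22 [-205.9   61.3    0. ]
23 [-206.8   61.6    0. ]
24 [-206.9   61.6    0. ]
['img', 'mtx', 'world_to_cam']
```

View pics/w11.png

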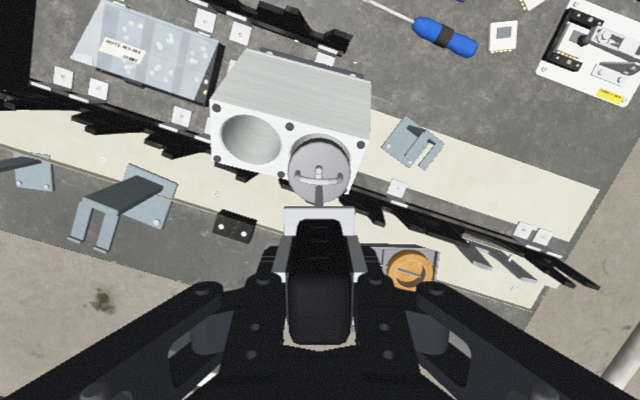

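>>> send_rows(
  moves=[-0.2,0,0,0,-1.1,0.3,0,0,-3.3,1,0,0,-7.3,2.2,0,0,-13.4,4,0,0,-21.4,6.4,0,0,-31.5,9.4,0,0,-43.4,12.9,0,0],
)

```text
clock: 16.9
tcp_pos: [0.5793, -0.0723, 0.3618]
orientation: [-3.1, -0.508, -0.0]
contact_force: [-0.8, 0.5, -5.7]
grip_width: 0.0218
```

>>> send_rows(
  moves=[-13.5,4.1,0,0,-28.3,8.5,0,0,-44,13.1,0,0,-60.1,17.9,0,0,-76.1,22.7,0,0,-91.8,27.4,0,0,-106.6,31.8,0,0,-120.1,35.8,0,0],
)

```text
clock: 17.9
tcp_pos: [0.4767, -0.1448, 0.3617]
orientation: [-3.1, -0.507, -0.0]
contact_force: [0.4, -0.6, -6.4]
grip_width: 0.0211
```

>>> send_rows(
  moves=[-11.9,3.6,0,0,-22,6.6,0,0,-30.1,9,0,0,-36.1,10.8,0,0,-40.1,12,0,0,-42.4,12.6,0,0,-43.3,12.9,0,0,-43.4,12.9,0,0],
)

```text
clock: 18.9
tcp_pos: [0.4408, -0.17, 0.3618]
orientation: [3.1, 0.508, -0.0]
contact_force: [-0.8, 0.4, -4.5]
grip_width: 0.0211
```

```bash
python3 -c "
from h import *
s=to([.4407,-.1701,.36],18.7)
dd=grab('wrist','w12');dd=grab('scene','s12');dd=grab('top','t12')"
```

```text
t 18.9 tcp [ 0.4408 -0.17    0.3618] az 18.61 tilt [-0.e+00 -3.e-04 -1.e+00] F [-0.79  0.43 -4.52] w 0.0211
shift [-0.1  0.1  1.8] turn -0.09
['img', 'mtx', 'world_to_cam']
['img', 'mtx', 'world_to_cam']
['img', 'mtx', 'world_to_cam']
```

View pics/w12.png

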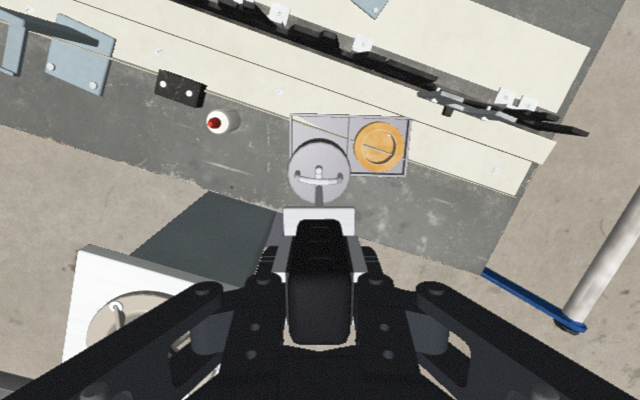

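View pics/s12.png

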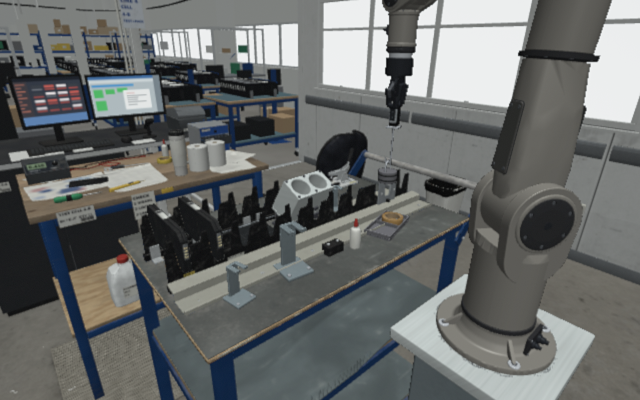

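View pics/t12.png

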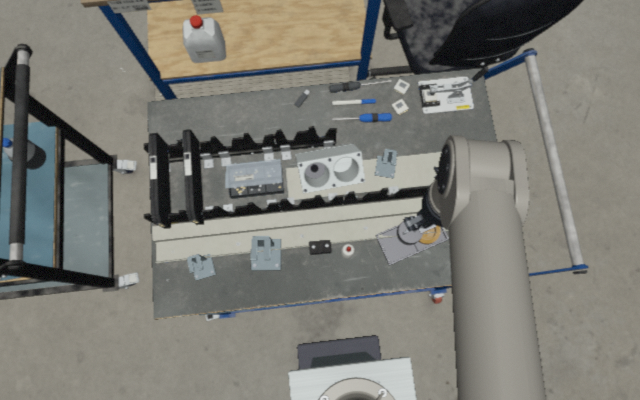

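```bash
python3 -c "
from h import *
d=load('w12'); cv2.imwrite('pics/z13.png',cv2.resize(d['img'][100:220,270:420,::-1],None,fx=5,fy=5,interpolation=cv2.INTER_CUBIC))
print(proj(d,[.4459,-.1683,.214]),onz(d,(319,170),.214))"
```

```text
[[318.3648346  174.96456348]] [ 0.45038879 -0.16738877  0.214     ]
```

View pics/z13.png

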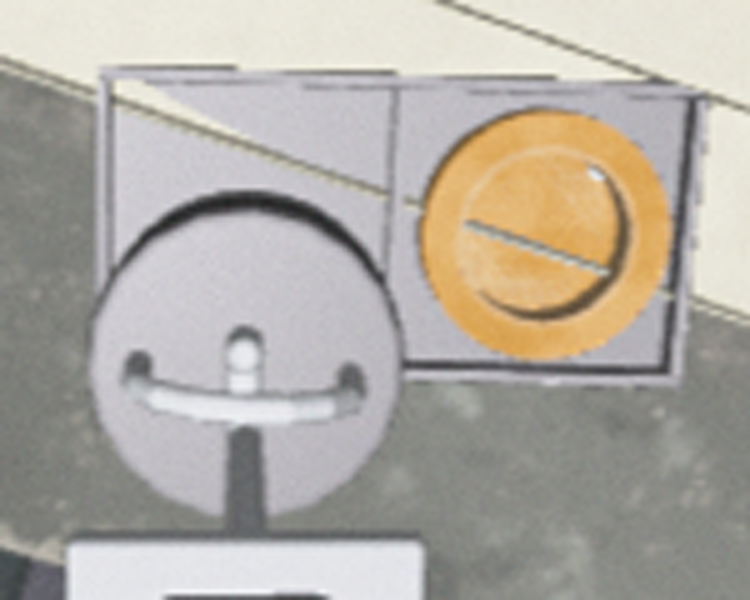

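```bash
python3 -c "
from h import *
d=load('w12')
q=lambda u,v:onz(d,(270+u/5,100+v/5),.018)
TL,TR,BR,DV=q(100,68),q(702,90),q(676,384),q(394,75)
print(TL,TR,BR,DV, np.linalg.norm(TL-TR),np.linalg.norm(TR-BR))
y=(TL-TR)/np.linalg.norm(TL-TR); x=np.array([y[1],-y[0],0]); c=(TL+TR)/2-.045*x; print('c',c,'c2',(TL+BR)/2,'yaw',np.degrees(np.arctan2(-y[0],y[1])),'empty',c+.0435*y,(TL+BR)/2+.0435*y)
print(onz(d,(270+246/5,100+360/5),.214))"
```

```text
[ 0.47644008 -0.11467794  0.018     ] [ 0.52587735 -0.28048297  0.018     ] [ 0.4434416  -0.30699399  0.018     ] [ 0.50152271 -0.19514865  0.018     ] 0.17301835399094578 0.08659380471837948
c [ 0.45803482 -0.21043849  0.018     ] c2 [ 0.45994084 -0.21083596  0.018     ] yaw 16.602743140844645 empty [ 0.44560538 -0.16875206  0.018     ] [ 0.4475114  -0.16914953  0.018     ]
[ 0.44871567 -0.16814217  0.214     ]
```

>>> send_rows(
  moves=[-0.5,0.3,1,0,-1,0.5,4,0,-1.5,0.5,10,0,-1.5,0.5,18,0,-1.5,0.5,29,0,-1.5,0.5,42,0,-1.5,0.5,56,0,-1.5,0.5,70,0],
)

```text
clock: 20.05
tcp_pos: [0.4394, -0.1708, 0.2907]
orientation: [3.1, 0.508, -0.001]
contact_force: [0.7, 1.1, -5.3]
grip_width: 0.0214
```

>>> send_rows(
  moves=[0,0,14,0,0,0,28,0,0,0,42,0,0,0,55,0,0,0,66,0,0,0,74,0,0,0,79,0,0,0,82,0],
)

```text
clock: 21.05
tcp_pos: [0.4396, -0.171, 0.2097]
orientation: [3.1, 0.508, 0.0]
contact_force: [0.1, 0.1, -5.3]
grip_width: 0.0215
```

```bash
python3 -c "
from h import *
s=to([.4407,-.1701,.188],18.7)
d=grab('wrist','w14'); cv2.imwrite('pics/z14.png',cv2.resize(d['img'][60:240,240:440,::-1],None,fx=4,fy=4,interpolation=cv2.INTER_CUBIC))"
```

```text
t 21.05 tcp [ 0.4396 -0.171   0.2097] az 18.61 tilt [ 3.e-04  0.e+00 -1.e+00] F [ 0.13  0.14 -5.31] w 0.0215
shift [ 1.4 -0.5 21.7] turn -0.09
['img', 'mtx', 'world_to_cam']
```

View pics/z14.png

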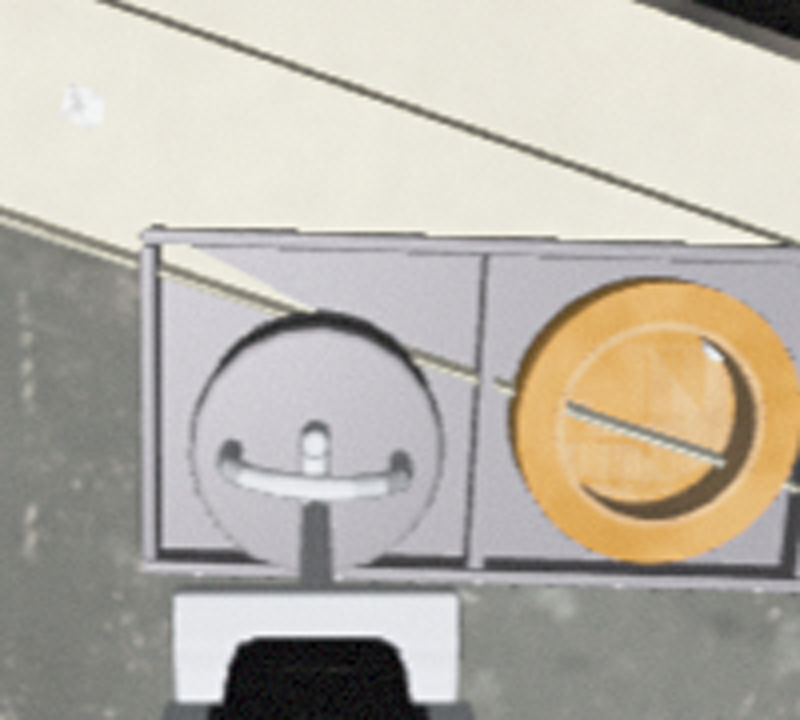

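```bash
python3 -c "
from h import *
d=load('w14')
q=lambda u,v,z:onz(d,(240+u/4,60+v/4),z).round(4)
print('cart',q(317,447,.0617),q(192,447,.0617),q(441,447,.0617),q(317,325,.0617))
TL,BL,DT,DB=q(143,232,.018),q(143,572,.018),q(487,255,.018),q(475,566,.018)
print(TL,BL,DT,DB,(TL+BL+DT+DB)/4)
print(proj(d,[.446,-.1685,.004])*4-[960,240])"
```

```text
cart [ 0.4477 -0.1692  0.0617] [ 0.4388 -0.1426  0.0617] [ 0.4566 -0.1955  0.0617] [ 0.4735 -0.1605  0.0617]
[ 0.4765 -0.1142  0.018 ] [ 0.3921 -0.1392  0.018 ] [ 0.4984 -0.1965  0.018 ] [ 0.4218 -0.222   0.018 ] [ 0.4472   -0.167975  0.018   ]
[[312.57989965 407.04110816]]
```

>>> send_rows(
  moves=[0,0,1,0,0,0,4,0,0,0,8,0,0,0,12,0,0,0,16,0,0,0,18.5,0,0,0,20,0,0,0,20.5,0],
)

```text
clock: 22.1
tcp_pos: [0.4394, -0.171, 0.1892]
orientation: [3.1, 0.508, -0.0]
contact_force: [-0.2, -0.3, -5.4]
grip_width: 0.0215
```

>>> send_rows(
  moves=[0,0,0.8,0,0,0,1.6,0,0,0,2.4,0,0,0,3.2,0,0,0,4,0,0,0,4,0],
)

```text
clock: 22.85
tcp_pos: [0.4394, -0.171, 0.1853]
orientation: [-3.1, -0.508, 0.0]
contact_force: [0.2, -1.0, -2.7]
grip_width: 0.0215
```

```bash
python3 -c "
from h import *
s=to([.4407,-.1701,.188],18.7)
d=grab('wrist','w15'); cv2.imwrite('pics/z15.png',cv2.resize(d['img'][60:240,240:440,::-1],None,fx=4,fy=4,interpolation=cv2.INTER_CUBIC))"
```

```text
t 22.85 tcp [ 0.4394 -0.171   0.1853] az 18.61 tilt [-0.  0. -1.] F [ 0.24 -0.99 -2.73] w 0.0215
shift [ 1.5 -0.4 -2.7] turn -0.09
['img', 'mtx', 'world_to_cam']
```

View pics/z15.png

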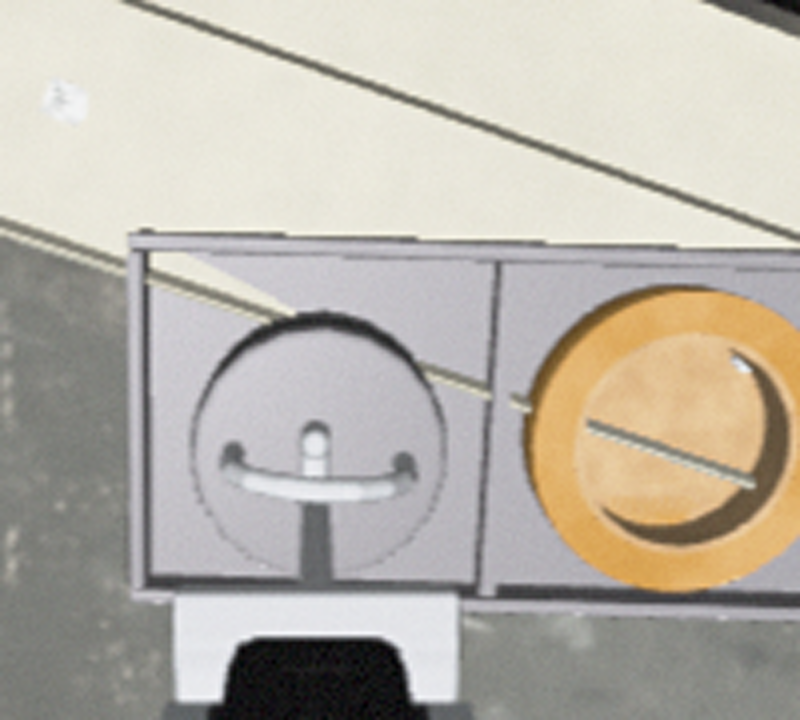

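>>> send_rows(
  moves=[0,0,1.5,0,-0.5,0,4,0,-1,0,7,0,-1,0,10,0,-1,0,11,0,-1,0,11,0],
)

```text
clock: 23.65
tcp_pos: [0.4384, -0.1713, 0.1742]
orientation: [3.1, 0.508, -0.0]
contact_force: [0.6, 1.1, -1.6]
grip_width: 0.0211
```

```bash
python3 -c "
from h import *
s=to([.4407,-.1701,.188],18.7)
d=grab('wrist','w16'); cv2.imwrite('pics/z16.png',cv2.resize(d['img'][60:240,240:440,::-1],None,fx=4,fy=4,interpolation=cv2.INTER_CUBIC))"
```

```text
t 23.65 tcp [ 0.4384 -0.1713  0.1742] az 18.6 tilt [-2.e-04 -0.e+00 -1.e+00] F [ 0.6   1.06 -1.59] w 0.0211
shift [  2.5  -0.5 -13.8] turn -0.1
['img', 'mtx', 'world_to_cam']
```

View pics/z16.png

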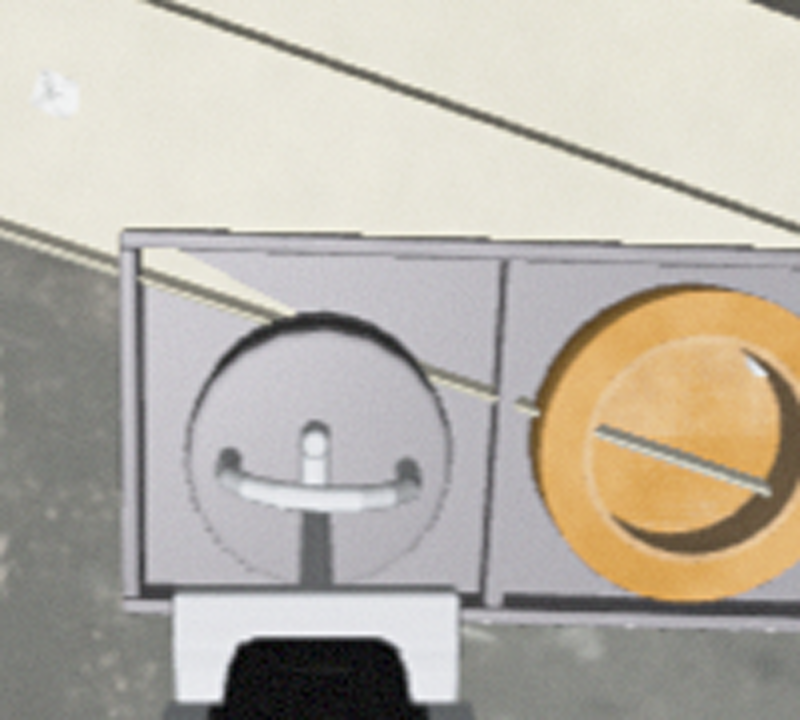

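>>> send_rows(
  moves=[-2,0,0,0,-6,0,0,0,-12,0,0,0,-18,0,0,0,-24,0,0,0,-30,0,0,0,-34,0,0,0,-35,0,0,0],
)

```text
clock: 24.7
tcp_pos: [0.4051, -0.1825, 0.1743]
orientation: [-3.1, -0.508, -0.0]
contact_force: [-0.2, 0.9, -0.6]
grip_width: 0.0211
```

```bash
python3 -c "
from h import *
s=to([.4407,-.1701,.188],18.7)
d=grab('wrist','w17'); cv2.imwrite('pics/z17.png',cv2.resize(d['img'][60:240,240:440,::-1],None,fx=4,fy=4,interpolation=cv2.INTER_CUBIC))"
```

```text
t 24.7 tcp [ 0.4051 -0.1825  0.1743] az 18.59 tilt [ 1.e-04  2.e-04 -1.e+00] F [-0.2   0.89 -0.6 ] w 0.0211
shift [ 37.7  -0.4 -13.7] turn -0.11
['img', 'mtx', 'world_to_cam']
```

View pics/z17.png

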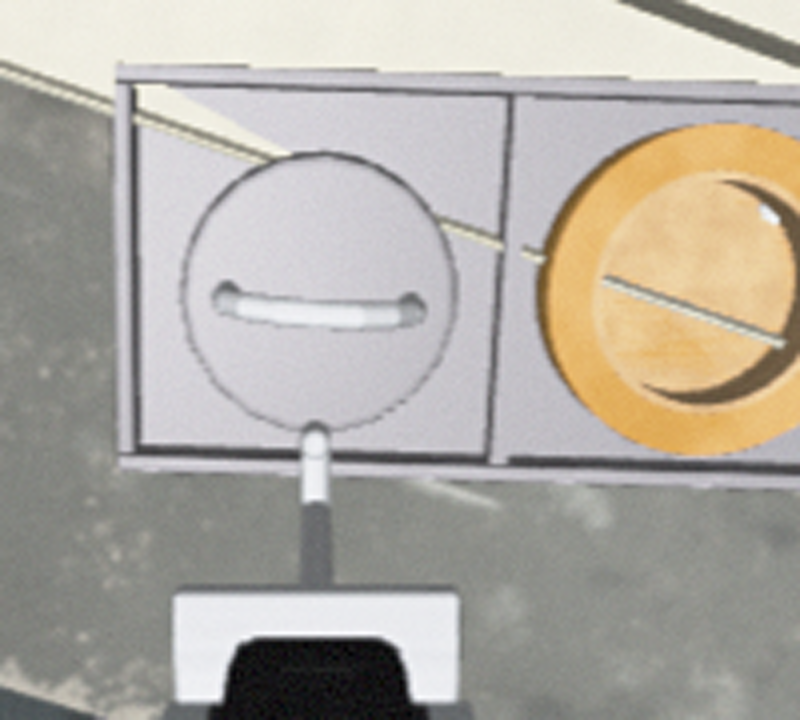

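>>> send_rows(
  moves=[0,0,-3,0,0,0,-12,0,0,0,-30,0,0,0,-55,0,0,0,-82,0,0,0,-108,0,0,0,-122,0,0,0,-126,0],
)

```text
clock: 25.75
tcp_pos: [0.406, -0.1824, 0.3012]
orientation: [-3.098, -0.509, -0.005]
contact_force: [0.7, 0.5, -1.1]
grip_width: 0.0212
```

```bash
python3 -c "
from h import *
to([.50,-.08,.3],100);to([.50,.06,.3],100);to([.4578,.1905,.3],173.5)"
```

```text
t 25.75 tcp [ 0.406  -0.1824  0.3012] az 18.66 tilt [ 0.0026  0.0023 -1.    ] F [ 0.68  0.52 -1.13] w 0.0212
shift [121.8 -66.9   1.6] turn -81.34
t 25.75 tcp [ 0.406  -0.1824  0.3012] az 18.66 tilt [ 0.0026  0.0023 -1.    ] F [ 0.68  0.52 -1.13] w 0.0212
shift [ 166.6 -199.6    2. ] turn -81.34
t 25.75 tcp [ 0.406  -0.1824  0.3012] az 18.66 tilt [ 0.0026  0.0023 -1.    ] F [ 0.68  0.52 -1.13] w 0.0212
shift [ 168.4 -336.7    2.2] turn -154.84
```

>>> send_rows(
  moves=[8,-4,0,-5,26,-14,0,-14,48,-26,0,-24,70,-39,0,-34,92,-53,0,-44,112,-72,0,-54,128,-98,0,-64,142,-128,0,-74],
)

```text
clock: 26.75
tcp_pos: [0.483, -0.015, 0.3079]
orientation: [2.158, 2.268, 0.013]
contact_force: [1.1, -0.1, -1.3]
grip_width: 0.0211
```

```bash
python3 -c "
from h import *
to([.50,.06,.3],100);to([.4578,.1905,.3],173.5)"
```

```text
t 26.75 tcp [ 0.483  -0.015   0.3079] az 92.86 tilt [ 0.0134 -0.0016 -0.9999] F [ 1.07 -0.11 -1.26] w 0.0211
shift [74.1 20.6  8. ] turn -7.14
t 26.75 tcp [ 0.483  -0.015   0.3079] az 92.86 tilt [ 0.0134 -0.0016 -0.9999] F [ 1.07 -0.11 -1.26] w 0.0211
shift [206.6 -15.    7.2] turn -80.64
```

>>> send_rows(
  moves=[28,6,2,-9,58,10,4,-19,90,10,5,-29,122,6,6,-39,152,0,7,-49,180,-7,7,-59,198,-13,7,-69,206,-15,7,-79],
)

```text
clock: 27.75
tcp_pos: [0.4479, 0.1857, 0.3059]
orientation: [0.218, 3.111, 0.005]
contact_force: [0.5, -0.6, -1.4]
grip_width: 0.0218
```

>>> send_rows(
  moves=[0,0,0,0,0,0,0,0],
)

```text
clock: 28.0
tcp_pos: [0.4487, 0.1845, 0.306]
orientation: [0.235, 3.11, 0.006]
contact_force: [-0.9, -0.8, -0.3]
grip_width: 0.0214
```

```bash
python3 -c "
from h import *
to([.4578,.1905,.3],173.5); d=grab('wrist','w18'); cv2.imwrite('pics/z18.png',cv2.resize(d['img'][110:260,260:380,::-1],None,fx=4,fy=4,interpolation=cv2.INTER_CUBIC))"
```

```text
t 28.0 tcp [0.4487 0.1845 0.306 ] az 171.34 tilt [ 0.0226  0.0023 -0.9997] F [-0.87 -0.76 -0.32] w 0.0214
shift [-8.   7.2  6.2] turn -2.16
['img', 'mtx', 'world_to_cam']
```

View pics/z18.png

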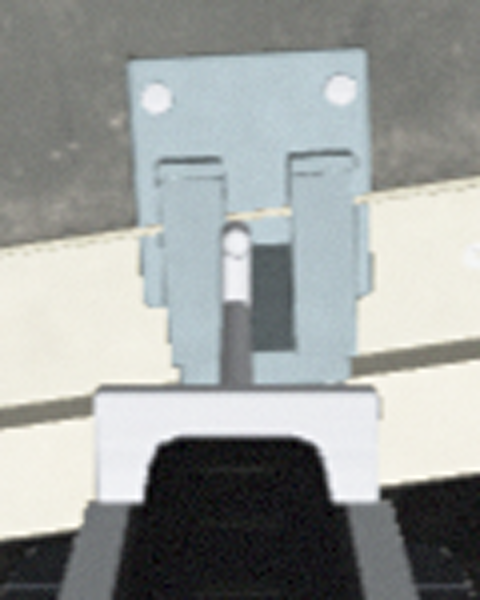

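```bash
python3 -c "
from h import *
print(r.get_obs()['joints'].round(3)); to([.4578,.1905,.3],173.5)"
```

```text
[-2.178 -0.336  1.455  1.967  0.37   1.219  0.565]
t 28.05 tcp [0.4488 0.1845 0.306 ] az 171.37 tilt [ 0.0225  0.0026 -0.9997] F [-0.32 -0.52 -2.11] w 0.0212
shift [-7.9  7.2  6.2] turn -2.13
```

```bash
python3 -c "
from h import *
to([.60,.15,.28],173.5)"
```

```text
t 28.05 tcp [0.4488 0.1845 0.306 ] az 171.37 tilt [ 0.0225  0.0026 -0.9997] F [-0.32 -0.52 -2.11] w 0.0212
shift [-154.1  -11.6   29.3] turn -2.13
```

>>> send_rows(
  moves=[-10,0,0,0,-35,-3,3,0,-65,-5,6,0,-95,-8,10,0,-125,-10,14,0,-145,-11,18,0,-150,-11,20,0,-150,-11,20,0],
)

```text
clock: 29.05
tcp_pos: [0.4965, 0.1281, 0.3325]
orientation: [0.224, 3.065, 0.032]
contact_force: [-0.1, 0.8, -1.1]
grip_width: 0.021
```

```bash
python3 -c "
from h import *
print(r.get_obs()['joints'].round(3)); to([.4578,.1905,.28],173.5)"
```

```text
[-2.048 -0.336  1.454  1.906  0.382  1.23   0.715]
t 29.05 tcp [0.4965 0.1281 0.3325] az 171.58 tilt [ 0.0693  0.0156 -0.9975] F [-0.06  0.81 -1.12] w 0.021
shift [50.8 54.7 50.7] turn -1.92
```

```bash
cat > fk.py <<'E'
import numpy as np
from scipy.spatial.transform import Rotation as R
from scipy.optimize import least_squares
Rz=lambda a:R.from_euler('z',a).as_matrix(); Ry=lambda a:R.from_euler('y',a).as_matrix()
def fk(q,p,s):
    h,L1,L2,L3,phi,r7=p[:6]; o4=p[6]
    M=Rz(phi+s[0]*q[0]); x=np.array([0,0,h]); 
    M=M@Ry(q[1])@Rz(s[1]*q[2]); x=x+M@[o4,0,L1]
    M=M@Ry(q[3])@Rz(s[2]*q[4]); x=x+M@[p[7],0,L2]
    M=M@Ry(q[5])@Rz(s[3]*q[6]+r7); x=x+M@[0,0,L3]
    return x,M
D=[([-1.38407297,0.47761689,0.02233566,1.55618225,-0.01150229,1.1093287,-0.08314955],[0.19600279,0.64544818,0.23056217],[-4.61449948e-01,-3.10740000e+00,2.20294745e-03])]
E
python3 - <<'E'
from h import *
from fk import *
import itertools,json
o=r.get_obs()
D.append((o['joints'],o['tcp_pos'],o['orientation']))
json.dump([[list(map(float,a)) for a in d] for d in D],open('D.json','w'))
best=[]
for s in itertools.product((1,-1),repeat=4):
  for phi in (0,1.57,3.14,-1.57):
   for r7 in (0,1.57,3.14,-1.57):
    def f(p):
        e=[]
        for q,x,rv in D:
            X,M=fk(q,p,s); e+=list((X-x)*3)+list((M-R.from_rotvec(rv).as_matrix()).ravel())
        return e+[p[6]*.01,p[7]*.01,(p[0]-.36)*.01]
    z=least_squares(f,[.36,.42,.4,.3,phi,r7,0,0]); best.append((z.cost,s,z.x.round(4).tolist()))
best.sort(key=lambda a:a[0])
for b in best[:4]: print(b)
E
```

```text
(np.float64(4.459119823920967e-05), (-1, -1, -1, -1), [0.4972, 0.5188, 0.6021, 0.3551, -0.0918, 1.4791, -0.0452, 0.1388])
(np.float64(4.459119823920996e-05), (-1, -1, -1, -1), [0.4972, 0.5188, 0.6021, 0.3551, -0.0918, 1.4791, -0.0452, 0.1388])
(np.float64(4.459119823920998e-05), (-1, -1, -1, -1), [0.4972, 0.5188, 0.6021, 0.3551, -0.0918, 1.4791, -0.0452, 0.1388])
(np.float64(4.4591198239210035e-05), (-1, -1, -1, -1), [0.4972, 0.5188, 0.6021, 0.3551, -0.0918, 1.4791, -0.0452, 0.1388])
```

Run:
```python
from fk import *
import json
D=json.load(open('D.json'))
q3=([-2.178,-.336,1.455,1.967,.37,1.219,.565],[.4488,.1845,.306])
s=(-1,-1,-1,-1)
for free in (0,1):
    def f(p):
        p=np.r_[p[:6],p[6:]*free]; e=[]
        for q,x,rv in D:
            X,M=fk(q,p,s); e+=list((X-x)*3)+list((M-R.from_rotvec(rv).as_matrix()).ravel())
        X,M=fk(q3[0],p,s); e+=list((X-q3[1])*3)
        return e
    z=least_squares(f,[.4,.5,.5,.3,-.09,1.48,0,0]); print(free,z.cost,z.x.round(4)); print(np.round(z.fun,3)[[0,1,2,12,13,14,24,25,26]])
    if free==0: json.dump([z.x.tolist()],open('p.json','w'))
```

```text
0 0.0011089683832757066 [ 0.5679  0.4931  0.5045  0.5585 -0.0961  1.4749  0.      0.    ]
[ 0.011  0.005 -0.025  0.008  0.003  0.016 -0.03   0.001  0.009]
1 0.00012288471412452332 [ 0.1631  0.5522  0.7221 -0.2552 -0.0922  1.4787 -0.0429  0.4202]
[-0.001  0.    -0.002  0.001 -0.003  0.009 -0.002  0.003 -0.007]
```

```bash
cat > sim.py <<'E'
from fk import *
import json
from scipy.optimize import lsq_linear
p=np.array(json.load(open('p.json'))[0]); s=(-1,-1,-1,-1)
lo=np.array([-2.96,-.34,-1.41,.24,-1.37,.17,-2.96]);hi=np.array([2.96,2.1,1.46,2.44,4.51,1.92,2.96])
def jac(q):
    X,M=fk(q,p,s);J=np.zeros((6,7))
    for i in range(7):
        d=np.zeros(7);d[i]=1e-5;X2,M2=fk(q+d,p,s);J[:3,i]=(X2-X)/1e-5;J[3:,i]=R.from_matrix(M2@M.T).as_rotvec()/1e-5
    return X,M,J
def Rt(az):
    a=np.radians(az);x=np.array([np.cos(a),np.sin(a),0]);z=np.array([0,0,-1.]);return np.c_[x,np.cross(z,x),z]
W=np.array([1,1,1,.4,.4,.4])
def run(q,xyz0,az0,way,lam=.02,n=20):
    """way: list of (x,y,z,az)"""
    cur=np.array([*xyz0,az0],float); q=np.array(q,float)
    for w in way:
        w=np.array(w,float)
        for k in range(1,n+1):
            c=cur+(w-cur)*k/n
            for it in range(2):
                X,M,J=jac(q); e=np.r_[c[:3]-X,R.from_matrix(Rt(c[3])@M.T).as_rotvec()]
                A=np.vstack([J*W[:,None],lam*np.eye(7)]);b=np.r_[e*W,np.zeros(7)]
                q=q+lsq_linear(A,b,bounds=(np.maximum(lo+.004-q,-.2)-1e-9,np.minimum(hi-.004-q,.2)+1e-9)).x
        cur=w; X,M,J=jac(q); print(w,q.round(2),'err',np.round((w[:3]-X)*1e3,0),'tilt',M[:2,2].round(3))
    return q
E
python3 - <<'E'
from sim import *
q0=[-1.38407297,0.47761689,0.02233566,1.55618225,-0.01150229,1.1093287,-0.08314955]
X,M=fk(q0,p,s);print(X)
run(q0,X,163.1,[(.44,.19,.29,173.5),(.55,-.055,.28,173.5),(.457,.19,.26,173.5),(.457,.19,.147,173.5),(.458,.19,.299,173.5),(.5925,-.051,.29,78.7),(.64,-.047,.207,78.7),(.644,-.044,.208,18.7),(.609,-.0475,.292,18.7),(.617,-.045,.362,18.7),(.441,-.17,.362,18.7),(.439,-.171,.174,18.7),(.405,-.182,.174,18.7),(.406,-.182,.30,18.7),(.483,-.015,.3,93),(.458,.19,.3,173.5)])
E
```

```text
[0.19973843 0.64714112 0.22206918]
[  0.44   0.19   0.29 173.5 ] [-0.83  0.05  0.33  1.96 -0.02  1.14  0.97] err [0. 0. 0.] tilt [ 0. -0.]
[ 5.500e-01 -5.500e-02  2.800e-01  1.735e+02] [-0.48  0.22  0.55  1.81 -0.13  1.14  1.57] err [ 0. -0.  0.] tilt [ 0. -0.]
[  0.457   0.19    0.26  173.5  ] [-0.83  0.11  0.36  1.96 -0.04  1.08  1.01] err [0. 0. 0.] tilt [0. 0.]
[4.570e-01 1.900e-01 1.470e-01 1.735e+02] [-0.8   0.26  0.35  2.06 -0.12  0.84  1.07] err [ 0. -0. -0.] tilt [ 0. -0.]
[  0.458   0.19    0.299 173.5  ] [-0.83  0.07  0.36  1.92 -0.03  1.16  0.99] err [0. 0. 0.] tilt [0. 0.]
[ 5.925e-01 -5.100e-02  2.900e-01  7.870e+01] [-0.58  0.33  0.69  1.7  -0.22  1.19 -0.02] err [ 0. -0.  0.] tilt [ 0. -0.]
[ 6.40e-01 -4.70e-02  2.07e-01  7.87e+01] [-0.51  0.5   0.64  1.67 -0.33  1.09  0.03] err [ 0. -0.  0.] tilt [ 0. -0.]
[ 0.644 -0.044  0.208 18.7  ] [-0.66  0.58  0.86  1.65 -0.47  1.13 -0.92] err [-0.  0.  0.] tilt [0. 0.]
[ 0.609  -0.0475  0.292  18.7   ] [-0.74  0.43  0.94  1.66 -0.36  1.24 -0.97] err [-0.  0.  0.] tilt [-0.  0.]
[ 0.617 -0.045  0.362 18.7  ] [-0.75  0.39  0.96  1.55 -0.33  1.37 -1.01] err [ 0. -0.  0.] tilt [ 0. -0.]
[ 0.441 -0.17   0.362 18.7  ] [-0.85 -0.05  1.08  1.88  0.05  1.29 -1.02] err [-0.  0.  0.] tilt [-0.  0.]
[ 0.439 -0.171  0.174 18.7  ] [-0.65  0.3   1.03  2.09 -0.32  0.92 -0.68] err [ 0. -0. -0.] tilt [ 0. -0.]
[ 0.405 -0.182  0.174 18.7  ] [-0.66  0.23  1.08  2.15 -0.26  0.9  -0.68] err [-0.  0.  0.] tilt [-0.  0.]
[ 0.406 -0.182  0.3   18.7  ] [-0.82 -0.08  1.1   2.02  0.08  1.16 -1.  ] err [-0.  0.  0.] tilt [-0.  0.]
[ 4.83e-01 -1.50e-02  3.00e-01  9.30e+01] [-1.01  0.07  0.98  1.94 -0.07  1.16  0.05] err [ 0. -0. -0.] tilt [ 0. -0.]
[  0.458   0.19    0.3   173.5  ] [-1.18  0.09  0.73  1.91 -0.06  1.16  1.03] err [ 0. -0. -0.] tilt [ 0. -0.]
```

Run:
```python
from sim import *
q=[-2.048,-.336,1.454,1.906,.382,1.23,.715]; X,M=fk(q,p,s); print(X)
for nm,w in {'down':[(.458,.19,.22,173.5),(.458,.19,.16,173.5)],'back az':[(.4965,.128,.3,93),(.55,.0,.3,18.7)],'out low':[(.55,.1,.2,173.5),(.65,.05,.2,173.5)],'toward right':[(.5,-.15,.3,171),(.5,-.3,.3,171)],'left':[(.4,.35,.3,171),(.3,.5,.3,171)],'left+turn':[(.4,.35,.3,120),(.3,.5,.3,90)],
 'overrot':[(.4965,.128,.3,200),(.4965,.128,.3,230)]}.items():
    print(nm); run(q,X,171.6,w)
```

```text
[0.49917677 0.12959747 0.33798354]
down
[  0.458   0.19    0.22  173.5  ] [-2.12 -0.34  1.46  2.14  0.42  1.    0.58] err [ 24.  10. -17.] tilt [0.077 0.032]
[4.580e-01 1.900e-01 1.600e-01 1.735e+02] [-2.1  -0.34  1.46  2.25  0.47  0.86  0.53] err [ 36.  15. -33.] tilt [0.112 0.047]
back az
[ 0.4965  0.128   0.3    93.    ] [-2.02 -0.34  1.46  1.97  0.38  1.18 -0.65] err [16.  4. -8.] tilt [0.055 0.014]
[ 0.55  0.    0.3  18.7 ] [-1.77 -0.34  1.46  1.96  0.39  1.15 -1.7 ] err [ 30.   0. -13.] tilt [0.098 0.   ]
out low
[5.500e-01 1.000e-01 2.000e-01 1.735e+02] [-1.91 -0.34  1.46  2.15  0.46  0.92  0.76] err [ 51.   9. -36.] tilt [0.155 0.028]
[6.500e-01 5.000e-02 2.000e-01 1.735e+02] [-1.81 -0.34  1.46  2.13  0.5   0.86  0.84] err [ 88.   6. -57.] tilt [0.245 0.017]
toward right
[ 5.00e-01 -1.50e-01  3.00e-01  1.71e+02] [-1.48 -0.34  1.46  1.97  0.38  1.17  1.25] err [19. -6. -9.] tilt [ 0.064 -0.02 ]
[  0.5  -0.3   0.3 171. ] [-1.23 -0.34  1.46  1.96  0.4   1.12  1.49] err [ 35. -21. -19.] tilt [ 0.114 -0.069]
left
[  0.4    0.35   0.3  171.  ] [-2.49 -0.34  1.46  1.97  0.38  1.16  0.24] err [ 17.  15. -11.] tilt [0.058 0.051]
[  0.3   0.5   0.3 171. ] [-2.8  -0.34  1.46  1.96  0.4   1.12 -0.08] err [ 21.  35. -19.] tilt [0.068 0.115]
left+turn
[  0.4    0.35   0.3  120.  ] [-2.49 -0.34  1.46  1.97  0.38  1.16 -0.65] err [ 17.  15. -11.] tilt [0.058 0.051]
[ 0.3  0.5  0.3 90. ] [-2.8  -0.34  1.46  1.96  0.4   1.12 -1.49] err [ 21.  36. -19.] tilt [0.068 0.115]
overrot
[4.965e-01 1.280e-01 3.000e-01 2.000e+02] [-2.02 -0.34  1.46  1.97  0.38  1.18  1.22] err [16.  4. -8.] tilt [0.055 0.014]
[4.965e-01 1.280e-01 3.000e-01 2.300e+02] [-2.02 -0.34  1.46  1.97  0.38  1.18  1.74] err [16.  4. -8.] tilt [0.055 0.014]
```

Run:
```python
from sim import *
q=[-2.048,-.336,1.454,1.906,.382,1.23,.715]; X,M=fk(q,p,s); print(X)
for w in [(.5,.13,.45,171),(.5,.13,.55,171),(.42,.11,.34,171),(.36,.1,.34,171),(.42,.11,.45,171),(.36,.1,.45,171),(.42,.11,.25,171),(.36,.1,.2,171),(.58,.15,.45,171),(.66,.15,.5,171)]:
    run(q,X,171.6,[w])
```

```text
[0.49917677 0.12959747 0.33798354]
[5.00e-01 1.30e-01 4.50e-01 1.71e+02] [-2.11 -0.34  1.46  1.66  0.34  1.51  0.74] err [ 3.  1. -0.] tilt [0.01  0.003]
[5.00e-01 1.30e-01 5.50e-01 1.71e+02] [-2.17 -0.34  1.46  1.45  0.34  1.72  0.74] err [1. 0. 0.] tilt [0.003 0.001]
[4.20e-01 1.10e-01 3.40e-01 1.71e+02] [-1.77 -0.34  1.19  1.98  0.32  1.3   0.72] err [-0. -0.  0.] tilt [-0. -0.]
[3.60e-01 1.00e-01 3.40e-01 1.71e+02] [-1.32 -0.34  0.77  2.09  0.24  1.3   0.77] err [-0. -0.  0.] tilt [-0. -0.]
[4.20e-01 1.10e-01 4.50e-01 1.71e+02] [-1.64 -0.34  1.02  1.8   0.28  1.52  0.75] err [-0. -0.  0.] tilt [-0. -0.]
[3.60e-01 1.00e-01 4.50e-01 1.71e+02] [-1.13 -0.34  0.58  1.91  0.18  1.52  0.82] err [-0. -0.  0.] tilt [-0. -0.]
[4.20e-01 1.10e-01 2.50e-01 1.71e+02] [-2.   -0.34  1.46  2.1   0.37  1.11  0.69] err [ 0.  0. -0.] tilt [0.001 0.   ]
[3.60e-01 1.00e-01 2.00e-01 1.71e+02] [-1.83 -0.34  1.31  2.27  0.39  0.99  0.65] err [-0. -0.  0.] tilt [-0. -0.]
[5.80e-01 1.50e-01 4.50e-01 1.71e+02] [-2.11 -0.34  1.46  1.66  0.37  1.42  0.74] err [30.  8. -5.] tilt [0.104 0.027]
[6.60e-01 1.50e-01 5.00e-01 1.71e+02] [-2.1  -0.34  1.46  1.57  0.4   1.43  0.77] err [56. 13. -4.] tilt [0.187 0.042]
```

```bash
python3 - <<'E'
from sim import *
q=[-2.048,-.336,1.454,1.906,.382,1.23,.715]; X,M=fk(q,p,s)
run(q,X,171.6,[(.43,.12,.42,171),(.36,.11,.42,171),(.34,.11,.42,171),(.458,.19,.36,173.5),(.458,.19,.3,173.5),(.458,.19,.147,173.5)])
E
python3 -c "
from h import *
to([.43,.12,.42],173.5);to([.35,.11,.42],173.5)"
```

```text
[4.30e-01 1.20e-01 4.20e-01 1.71e+02] [-1.76 -0.34  1.12  1.83  0.3   1.46  0.72] err [-0. -0.  0.] tilt [-0. -0.]
[3.60e-01 1.10e-01 4.20e-01 1.71e+02] [-1.22 -0.34  0.63  1.96  0.2   1.46  0.78] err [-0. -0.  0.] tilt [-0. -0.]
[3.40e-01 1.10e-01 4.20e-01 1.71e+02] [-0.99 -0.34  0.44  1.99  0.14  1.46  0.83] err [-0. -0.  0.] tilt [-0. -0.]
[  0.458   0.19    0.36  173.5  ] [-1.    0.03  0.52  1.83 -0.01  1.28  0.98] err [0. 0. 0.] tilt [ 0. -0.]
[  0.458   0.19    0.3   173.5  ] [-0.99  0.08  0.53  1.91 -0.04  1.16  1.01] err [ 0. -0. -0.] tilt [ 0. -0.]
[4.580e-01 1.900e-01 1.470e-01 1.735e+02] [-0.94  0.28  0.5   2.06 -0.18  0.84  1.13] err [ 0. -0. -0.] tilt [ 0. -0.]
t 29.05 tcp [0.4965 0.1281 0.3325] az 171.58 tilt [ 0.0693  0.0156 -0.9975] F [-0.06  0.81 -1.12] w 0.021
shift [ 58.7 -15.4 -92. ] turn -1.92
t 29.05 tcp [0.4965 0.1281 0.3325] az 171.58 tilt [ 0.0693  0.0156 -0.9975] F [-0.06  0.81 -1.12] w 0.021
shift [136.2 -36.9 -97.7] turn -1.92
```

>>> send_rows(
  moves=[15,-3,-20,0,35,-8,-45,0,55,-14,-75,0,65,-16,-90,0,65,-16,-90,0],
)

```text
clock: 29.68
tcp_pos: [0.4239, 0.1206, 0.418]
orientation: [0.224, 3.064, 0.032]
contact_force: [-0.1, 0.2, -1.5]
grip_width: 0.0218
```

```bash
python3 -c "
from h import *
print(r.get_obs()['joints'].round(3));to([.35,.11,.42],173.5)"
```

```text
[-1.552 -0.318  0.886  1.885  0.281  1.401  0.702]
t 29.675 tcp [0.4239 0.1206 0.418 ] az 171.59 tilt [ 0.0706  0.0158 -0.9974] F [-0.08  0.18 -1.5 ] w 0.0218
shift [ 71.3 -21.1  -7.4] turn -1.91
```

```bash
cat >> sim.py <<'E'
def run2(q,steps,lam=.02,n=8):
    """steps: world shift lists, orientation command re-baked each step from reached"""
    q=np.array(q,float)
    for sx in steps:
        X0,M0,_=jac(q)
        for k in range(1,n+1):
            c=X0+np.array(sx)*k/n
            for it in range(3):
                X,M,J=jac(q); e=np.r_[c-X,R.from_matrix(M0@M.T).as_rotvec()]
                A=np.vstack([J*W[:,None],lam*np.eye(7)]);b=np.r_[e*W,np.zeros(7)]
                q=q+lsq_linear(A,b,bounds=(np.maximum(lo+.004-q,-.2)-1e-9,np.minimum(hi-.004-q,.2)+1e-9)).x
        X,M,J=jac(q); print(X.round(3),q.round(2),'err',np.round((X0+sx-X)*1e3,0),'tilt',M[:2,2].round(3))
    return q
E
python3 - <<'E'
from sim import *
q=[-1.552,-.318,.886,1.885,.281,1.401,.702]
for dz in (0,-.1,.05):
    print(dz); run2(q,[[0,0,dz]]+[[-.02,-.0045,0]]*9)
E
```

```text
0
[0.43  0.144 0.426] [-1.55 -0.32  0.89  1.88  0.28  1.4   0.7 ] err [0. 0. 0.] tilt [0.072 0.009]
[0.41  0.14  0.426] [-1.43 -0.34  0.77  1.92  0.27  1.41  0.7 ] err [-0. -0.  0.] tilt [0.072 0.009]
[0.391 0.135 0.426] [-1.24 -0.34  0.6   1.95  0.22  1.41  0.74] err [-0. -0.  0.] tilt [0.072 0.009]
[0.371 0.131 0.426] [-0.96 -0.34  0.38  1.99  0.15  1.4   0.8 ] err [-0. -0.  0.] tilt [0.072 0.009]
[0.353 0.127 0.426] [-0.49 -0.34  0.01  2.01  0.02  1.41  0.95] err [-2. -1.  0.] tilt [0.065 0.006]
[0.339 0.125 0.425] [-0.48 -0.34 -0.    2.01  0.02  1.43  0.94] err [-6. -3.  1.] tilt [ 0.043 -0.003]
[0.325 0.123 0.424] [-0.49 -0.34 -0.    2.01  0.02  1.46  0.93] err [-6. -3.  1.] tilt [ 0.021 -0.012]
[0.312 0.121 0.424] [-0.5  -0.34 -0.    2.01  0.02  1.48  0.92] err [-6. -3.  1.] tilt [-0.001 -0.021]
[0.298 0.12  0.423] [-0.51 -0.34 -0.    2.01  0.02  1.5   0.91] err [-6. -3.  1.] tilt [-0.023 -0.031]
[0.284 0.118 0.422] [-0.52 -0.34 -0.    2.01  0.02  1.52  0.9 ] err [-6. -3.  1.] tilt [-0.044 -0.041]
-0.1
[0.43  0.144 0.326] [-1.57 -0.25  0.99  2.04  0.25  1.18  0.74] err [ 0.  0.
[... 1263 characters left out ...]
76] [-0.92 -0.34  0.33  1.89  0.13  1.5   0.82] err [-0. -0.  0.] tilt [0.072 0.009]
[0.353 0.127 0.476] [-0.47 -0.34  0.    1.91  0.02  1.51  0.95] err [-3. -1.  0.] tilt [0.062 0.005]
[0.34  0.125 0.476] [-0.48 -0.34 -0.    1.91  0.02  1.54  0.95] err [-6. -3. -0.] tilt [ 0.04  -0.004]
[0.326 0.124 0.476] [-0.49 -0.34 -0.    1.9   0.02  1.56  0.94] err [-6. -3. -0.] tilt [ 0.018 -0.013]
[0.312 0.122 0.476] [-0.5  -0.34 -0.    1.9   0.02  1.59  0.93] err [-6. -3. -0.] tilt [-0.004 -0.022]
[0.299 0.12  0.476] [-0.51 -0.34 -0.    1.91  0.02  1.61  0.91] err [-6. -3. -0.] tilt [-0.026 -0.032]
[0.285 0.118 0.476] [-0.52 -0.34 -0.    1.91  0.02  1.63  0.9 ] err [-6. -3. -0.] tilt [-0.047 -0.041]
```

```bash
python3 -c "
from h import *
to([.36,.080,.41],173.5);to([.32,.0715,.41],173.5)"
```

```text
t 29.675 tcp [0.4239 0.1206 0.418 ] az 171.59 tilt [ 0.0706  0.0158 -0.9974] F [-0.08  0.18 -1.5 ] w 0.0218
shift [ 57.7 -49.6   2.8] turn -1.91
t 29.675 tcp [0.4239 0.1206 0.418 ] az 171.59 tilt [ 0.0706  0.0158 -0.9974] F [-0.08  0.18 -1.5 ] w 0.0218
shift [ 95.9 -63.8  -0.1] turn -1.91
```

>>> send_rows(
  moves=[10,-9,0,-1,25,-22,1,-2,40,-35,2,-2,52,-45,3,-2,58,-50,3,-2,58,-50,3,-2],
)

```text
clock: 30.42
tcp_pos: [0.3596, 0.0789, 0.4086]
orientation: [0.173, 3.069, 0.029]
contact_force: [0.8, 0.4, -0.6]
grip_width: 0.0214
```

```bash
python3 -c "
from h import *
print(r.get_obs()['joints'].round(3));to([.32,.0715,.41],173.5)"
```

```text
[-1.024 -0.332  0.459  1.999  0.173  1.379  0.849]
t 30.425 tcp [0.3596 0.0789 0.4086] az 173.51 tilt [ 0.0685  0.0148 -0.9975] F [ 0.77  0.37 -0.58] w 0.0214
shift [ 38.3 -11.7  -4.2] turn 0.01
```

>>> send_rows(
  moves=[6,-2,0,0,14,-4,-1,0,22,-7,-2,0,30,-9,-3,0,38,-11,-4,0,38,-11,-4,0],
)

```text
clock: 31.18
tcp_pos: [0.3207, 0.0724, 0.4104]
orientation: [0.173, 3.068, 0.029]
contact_force: [0.1, 0.9, -1.6]
grip_width: 0.0212
```

```bash
python3 -c "
from h import *
print(r.get_obs()['joints'].round(3));to([.28,.0625,.41],173.5)"
```

```text
[-0.593 -0.334  0.115  2.033  0.058  1.373  0.966]
t 31.175 tcp [0.3207 0.0724 0.4104] az 173.51 tilt [ 0.0694  0.0151 -0.9975] F [ 0.14  0.89 -1.6 ] w 0.0212
shift [ 39.2 -14.3  -2.6] turn 0.01
```

>>> send_rows(
  moves=[6,-2,0,0,13,-4,-1,0,20,-6,-2,0,26,-8,-2,0,30,-9,-2,0,30,-9,-2,0],
)

```text
clock: 31.92
tcp_pos: [0.3002, 0.0702, 0.4088]
orientation: [0.168, 3.078, 0.027]
contact_force: [0.3, 0.4, -1.0]
grip_width: 0.0218
```

```bash
python3 -c "
from h import *
print(r.get_obs()['joints'].round(3));to([.28,.0625,.41],173.5)"
```

```text
[-0.066 -0.336 -0.259  2.037 -0.081  1.369  1.162]
t 31.925 tcp [0.3002 0.0702 0.4088] az 173.7 tilt [ 0.0598  0.0139 -0.9981] F [ 0.28  0.38 -0.96] w 0.0218
shift [19.1 -9.8 -2.5] turn 0.2
```

>>> send_rows(
  moves=[8,-2,0,0,16,-4,0,0,24,-6,0,0,30,-8,0,0,30,-8,0,0],
)

```text
clock: 32.55
tcp_pos: [0.29, 0.0711, 0.3919]
orientation: [0.17, 3.117, 0.025]
contact_force: [-0.3, -0.3, -0.9]
grip_width: 0.0213
```

```bash
python3 -c "
from h import *
print(r.get_obs()['joints'].round(3));to([.28,.0625,.41],173.5)"
```

```text
[-0.372 -0.336 -0.051  2.077 -0.023  1.375  1.046]
t 32.55 tcp [0.29   0.0711 0.3919] az 173.75 tilt [ 0.0203  0.0152 -0.9997] F [-0.34 -0.33 -0.86] w 0.0213
shift [  8.6  -9.3 -18.4] turn 0.25
```

>>> send_rows(
  moves=[4,0,0,0,8,0,0,0,12,0,0,0,12,0,0,0],
)

```text
clock: 33.05
tcp_pos: [0.2829, 0.0729, 0.3914]
orientation: [0.174, 3.12, 0.023]
contact_force: [-0.5, -0.4, -1.3]
grip_width: 0.0216
```

```bash
python3 -c "
from h import *
print(r.get_obs()['joints'].round(3));to([.40,.15,.40],173.5);to([.4578,.1905,.30],173.5)"
```

```text
[-0.074 -0.336 -0.266  2.073 -0.096  1.373  1.15 ]
t 33.05 tcp [0.2829 0.0729 0.3914] az 173.59 tilt [ 0.0179  0.0139 -0.9997] F [-0.52 -0.44 -1.32] w 0.0216
shift [-107.9   89.8   -5.4] turn 0.09
t 33.05 tcp [0.2829 0.0729 0.3914] az 173.59 tilt [ 0.0179  0.0139 -0.9997] F [-0.52 -0.44 -1.32] w 0.0216
shift [-159.2  134.9   96.1] turn 0.09
```

>>> send_rows(
  moves=[5,1,0,0,10,2,0,0,14,3,0,0,14,3,0,0],
)

```text
clock: 33.55
tcp_pos: [0.2778, 0.0804, 0.3894]
orientation: [0.172, 3.128, 0.02]
contact_force: [0.2, -1.0, -1.2]
grip_width: 0.0213
```

```bash
python3 -c "
from h import *
print(r.get_obs()['joints'].round(3));to([.40,.15,.40],173.5);to([.4578,.1905,.30],173.5)"
```

```text
[-0.103 -0.336 -0.267  2.077 -0.097  1.377  1.123]
t 33.55 tcp [0.2778 0.0804 0.3894] az 173.72 tilt [ 0.0099  0.012  -0.9999] F [ 0.22 -0.99 -1.23] w 0.0213
shift [-113.9   82.7   -8.5] turn 0.22
t 33.55 tcp [0.2778 0.0804 0.3894] az 173.72 tilt [ 0.0099  0.012  -0.9999] F [ 0.22 -0.99 -1.23] w 0.0213
shift [-166.1  127.9   92.5] turn 0.22
```

>>> send_rows(
  moves=[-8,6,2,0,-28,21,8,0.2,-55,42,20,0.2,-85,65,38,0.2,-115,88,58,0.2,-142,109,76,0.2,-160,123,88,0.2,-166,128,92,0.2],
)

```text
clock: 34.55
tcp_pos: [0.4587, 0.1906, 0.2991]
orientation: [0.179, 3.129, 0.02]
contact_force: [-0.5, 0.2, -0.6]
grip_width: 0.0212
```

>>> send_rows(
  moves=[0,0,0,0,0,0,0,0],
)

```text
clock: 34.8
tcp_pos: [0.4577, 0.1896, 0.3011]
orientation: [0.18, 3.126, 0.02]
contact_force: [0.0, 0.1, -1.2]
grip_width: 0.0216
```

```bash
python3 -c "
from h import *
print(r.get_obs()['joints'].round(3));to([.4578,.1905,.30],173.5); d=grab('wrist','w20'); cv2.imwrite('pics/z20.png',cv2.resize(d['img'][110:260,260:380,::-1],None,fx=4,fy=4,interpolation=cv2.INTER_CUBIC))"
```

```text
[-0.169  0.13  -0.378  1.875  0.048  1.131  0.892]
t 34.8 tcp [0.4577 0.1896 0.3011] az 173.42 tilt [ 0.0107  0.012  -0.9999] F [ 0.01  0.07 -1.21] w 0.0216
shift [0.  0.9 1.2] turn -0.08
['img', 'mtx', 'world_to_cam']
```

View pics/z20.png

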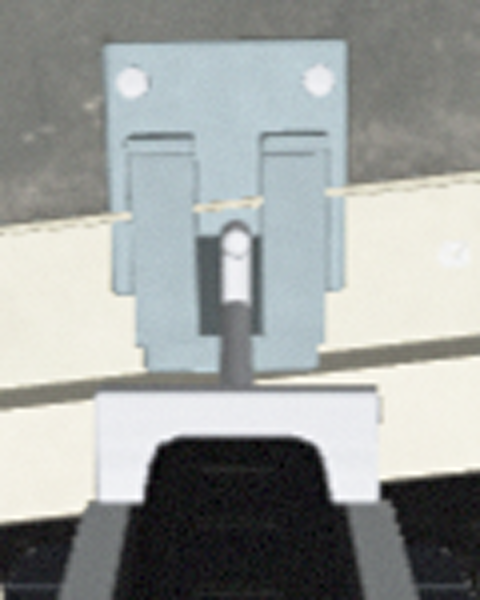

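```bash
python3 -c "
from h import *
to([.4572,.1890,.21],173.5);to([.4574,.1895,.155],173.5)"
```

```text
t 34.85 tcp [0.4577 0.1896 0.3013] az 173.42 tilt [ 0.0111  0.0121 -0.9999] F [-0.22  0.84 -1.54] w 0.0216
shift [ 1.4 -1.9 91.3] turn -0.08
t 34.85 tcp [0.4577 0.1896 0.3013] az 173.42 tilt [ 0.0111  0.0121 -0.9999] F [-0.22  0.84 -1.54] w 0.0216
shift [  1.7  -2.1 146.3] turn -0.08
```

>>> send_rows(
  moves=[0.3,-0.5,5,0,0.6,-1,18,0,0.8,-1.3,36,0,1.1,-1.6,54,0,1.3,-1.8,72,0,1.4,-1.9,86,0,1.4,-1.9,91,0,1.4,-1.9,91,0],
)

```text
clock: 35.85
tcp_pos: [0.4572, 0.1893, 0.2094]
orientation: [0.179, 3.127, 0.02]
contact_force: [-0.1, 0.2, -0.6]
grip_width: 0.0213
```

```bash
python3 -c "
from h import *
to([.4574,.1895,.152],173.5)"
```

```text
t 35.85 tcp [0.4572 0.1893 0.2094] az 173.44 tilt [ 0.0097  0.0119 -0.9999] F [-0.12  0.2  -0.57] w 0.0213
shift [ 0.3 -0.5 57.4] turn -0.06
```

>>> send_rows(
  moves=[0,0,6,0,0.1,-0.1,18,0,0.2,-0.3,32,0,0.3,-0.4,45,0,0.3,-0.5,54,0,0.3,-0.5,57,0,0.3,-0.5,57,0],
)

```text
clock: 36.72
tcp_pos: [0.4576, 0.1896, 0.1525]
orientation: [0.179, 3.127, 0.02]
contact_force: [0.4, 0.5, -0.6]
grip_width: 0.0212
```

```bash
python3 -c "
from h import *
to([.4574,.1897,.1475],173.5); d=grab('wrist','w21'); cv2.imwrite('pics/z21.png',cv2.resize(d['img'][110:260,260:380,::-1],None,fx=4,fy=4,interpolation=cv2.INTER_CUBIC))"
```

```text
t 36.725 tcp [0.4576 0.1896 0.1525] az 173.45 tilt [ 0.0099  0.0121 -0.9999] F [ 0.4   0.45 -0.59] w 0.0212
shift [ 0.2 -0.   5. ] turn -0.05
['img', 'mtx', 'world_to_cam']
```

View pics/z21.png

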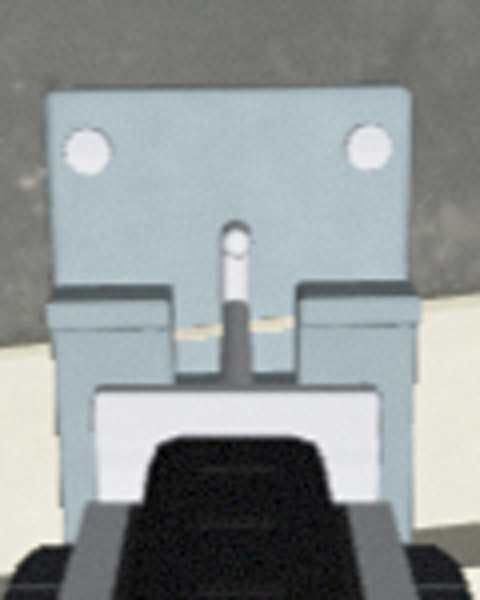

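>>> send_rows(
  moves=[0,0,1,0,0,0,2,0,0,0,3,0,0,0,4,0,0,0,4.5,0,0,0,4.5,0],
)

```text
clock: 37.52
tcp_pos: [0.4576, 0.1896, 0.148]
orientation: [0.179, 3.127, 0.02]
contact_force: [-0.1, -0.3, -1.7]
grip_width: 0.0215
```

>>> send_rows(
  moves=[0,0,0.5,0,0,0,1,0,0,0,1.5,0,0,0,1.5,0],
)

```text
clock: 38.02
tcp_pos: [0.4577, 0.1897, 0.1476]
orientation: [0.179, 3.127, 0.019]
contact_force: [-4.3, -1.8, 10.4]
grip_width: 0.0212
```

>>> send_rows(
  moves=[0,0,-0.8,0,0,0,-0.8,0],
  newtons=20,
)

```text
clock: 38.28
tcp_pos: [0.4577, 0.1896, 0.1477]
orientation: [0.179, 3.127, 0.02]
contact_force: [-1.6, -0.9, 5.4]
grip_width: 0.0212
```

>>> send_rows(
  moves=[0,0,0,0,0,0,0,0,0,0,0,0,0,0,0,0],
  hand=0,
)

```text
clock: 38.78
tcp_pos: [0.4576, 0.1896, 0.1473]
orientation: [0.179, 3.127, 0.02]
contact_force: [0.8, 0.4, 0.5]
grip_width: 0.0852
```

```bash
python3 -c "
from h import *
to([.4576,.1896,.29],173.5); d=grab('wrist','w22'); cv2.imwrite('pics/z22.png',cv2.resize(d['img'][110:330,220:420,::-1],None,fx=3,fy=2.7,interpolation=cv2.INTER_CUBIC))"
```

```text
t 38.775 tcp [0.4576 0.1896 0.1473] az 173.44 tilt [ 0.01    0.012  -0.9999] F [0.75 0.39 0.46] w 0.0852
shift [  -1.2    1.8 -142.7] turn -0.06
['img', 'mtx', 'world_to_cam']
```

View pics/z22.png

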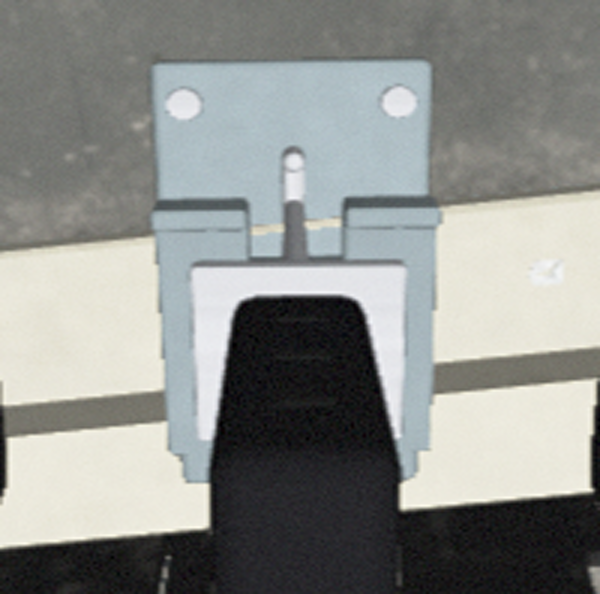

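Hook hangs centred on the fork with the fingers clear. I'll raise the arm.

>>> send_rows(
  moves=[0,0,-5,0,-0.3,0.5,-20,0,-0.5,0.8,-42,0,-0.8,1.2,-68,0,-1,1.5,-95,0,-1.2,1.8,-118,0,-1.2,1.8,-134,0,-1.2,1.8,-142,0],
)

```text
clock: 39.83
tcp_pos: [0.4578, 0.1897, 0.2907]
orientation: [0.179, 3.126, 0.021]
contact_force: [-0.6, -0.5, -0.7]
grip_width: 0.0853
```

>>> send_rows(
  moves=[0,0,0,0,0,0,0,0],
)

```text
clock: 40.08
tcp_pos: [0.4572, 0.1893, 0.2886]
orientation: [0.179, 3.128, 0.019]
contact_force: [0.6, 0.6, -0.0]
grip_width: 0.0856
```

```bash
python3 -c "
from h import *
to([.4576,.1896,.29],173.5); d=grab('wrist','w23'); cv2.imwrite('pics/z23.png',cv2.resize(d['img'][130:240,270:370,::-1],None,fx=5.4,fy=5.4,interpolation=cv2.INTER_CUBIC))
d=grab('scene','s23'); cv2.imwrite('pics/z24.png',cv2.resize(d['img'][160:310,220:420,::-1],None,fx=4,fy=4,interpolation=cv2.INTER_CUBIC))"
```

```text
t 40.075 tcp [0.4572 0.1893 0.2886] az 173.44 tilt [ 0.0087  0.0114 -0.9999] F [ 0.58  0.59 -0.04] w 0.0856
shift [-0.4  0.4 -1.4] turn -0.06
['img', 'mtx', 'world_to_cam']
['img', 'mtx', 'world_to_cam']
```

View pics/z23.png

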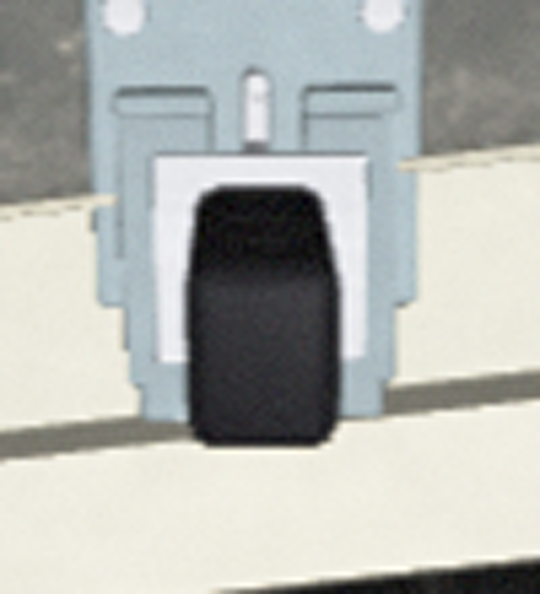

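View pics/z24.png

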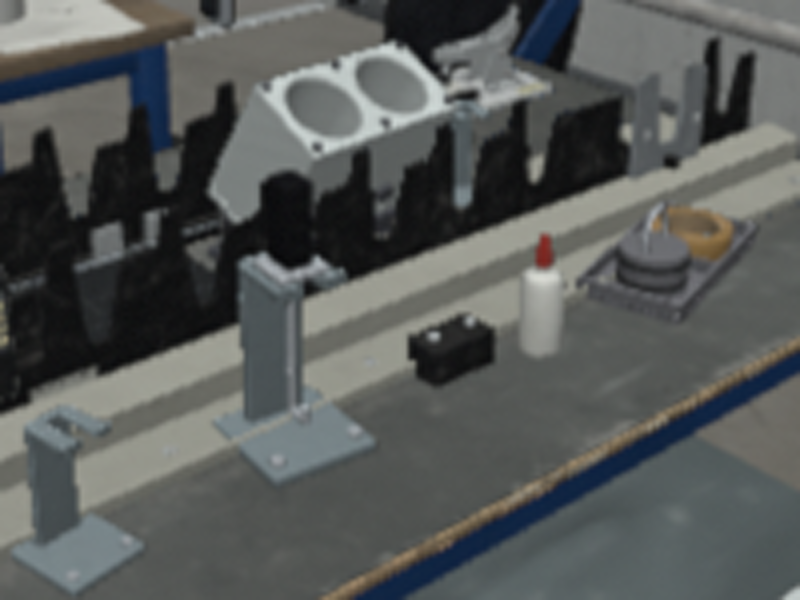

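All is in place: the hook is back in its stand with the tip through the slot, the cartridge stands upright in the tray, and the bystanders match the first picture. Handing in.

```bash
python3 -c "
from h import *
print(r.get_obs()['qvel'].round(3)); print(r.hand_in())"
```

```text
[-0.    -0.002 -0.002 -0.004 -0.001 -0.     0.002]
the job is handed in; nothing more can be done
None
```

The cartridge with the loop now stands upright in the empty half of the tray, and the hook hangs back in its stand. I handed the job in at about 40 s of the 62 s allowed.

**What I did:** I took the hook from the larger stand and lowered it into the -y bore with its tip turned aside. I then swung the tip under the loop, drew the cartridge out along the bore and tipped it upright at the mouth. After carrying it slowly to the tray, I set it down, drew the hook out and hung it back up.

**Last checks:**
- **Cartridge:** as it came down into the tray it was about 1 mm from the middle of the empty half. The last pictures show it standing upright there.
- **Hook:** its flange lies flat on the fork behind the lips, with the rod in the slot and the tip to -x as at the start.
- **Bystanders:** the glue bottle, gauge block and tape roll look unmoved compared with the first picture. I did not look into the other bore again at the end to check the plain cartridge, but nothing was done in that bore.
- **Robot:** the gripper is open, about 0.1 m above the hook, and touching nothing. The highest force I read was about 11 N, when the hook settled on the fork.

**What went wrong on the way:**
- **Joint limits:** while returning to the stand, joints 2 and 3 reached their range limits and the hand tilted by about 4°. I backed the arm in towards its base to free the joints and reduce the tilt.
- **Remaining tilt:** about 0.9° of tilt was left in the hand when I hung the hook. The hook settled level on the fork when I let go.

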